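# Tip the road wheels into the inspection tray and slide it under the magnifier

### The arm

A 6-joint arm with a two-finger parallel gripper is mounted at the origin on the work surface. World frame = base frame: x ahead of the robot, y to its left, z up, the work surface at z = 0. Lengths are in m, angles in rad, forces in N, time in s.
With the tool pointing down it reaches from about 0.325 to 0.9 m from the base axis. Payload 6.1 kg.
Tool frame: the origin (TCP) lies midway between the tips of the shut fingers; the grasp point (between the pads) lies 19 mm behind it; z points along the fingers, y is the line along which they close (so a half turn about z gives the same grasp; the last joint's range is limited). The gripper opens to 85 mm and grips with 20 to 120 N. Pads are 22 mm wide; open, the fingers measure 114 mm over their backs; the gripper's body (76 mm by 85 mm) begins 54 mm behind the grasp point. The pads swing forward as they close: fully open they stand 13 mm farther back than shut.
Start: joints at [1.061, 0.22, 1.526, -0, 1.395, -0.126], TCP at [0.234, 0.58, 0.231] pointing down, gripper open.
Joint ranges: [-2.98, 2.98], [-0.91, 2.08], [0.09, 2.57], [-1.24, 4.39], [0.2, 2.65], [-2.68, 2.68]. Speed limits (rad/s): [2.57, 2.57, 3.01, 3.14, 3.14, 3.14].

### API

Orientations are given as a 3x3 rotation matrix whose columns are the frame's x, y, z axes.
In Python, from station import bot, eyes, nets gives the robot as it stands.
- The arm moves only by the tool apply_moves, never from a script. Its argument "moves" is a list of rows, each a list of 5 numbers: the shift along the tool's x, y, z in mm, then the turn about the tool's z in degrees, then the finger opening in mm, from 0 to 85.4. In form: [[dx, dy, dz, twist, grip], ...]. A call has 1 to 10 rows; each row is the pose to reach, as a shift and turn from the pose commanded when the call began, along the tool's axes at that moment; what a row does not reach only later rows make up. A row lasts 1/10 s, in which the tool goes at most 50 mm and 8.59 degrees, less where a joint would pass 70% of its speed; a pose out of reach is approached as far as the arm can. A call with a gripper value outside its range is refused whole. The fingers move at their own pace and stop on an object; "force" is the grip in N (left out, the last holds). Time passes only in rows, so rows that repeat a pose let the fingers close. It gives the time, the measured TCP pose, the force, the opening and the grip force at its end, in the units of the state.
- bot.read_state(): the state, without advancing time (a new reading comes with each control period).
- eyes.get_image(name): name is "scene" or "top" or "wrist"; returns the picture (384x512x3 uint8, red, green, blue); there is no depth.
- eyes.camera_model(name): a dict with "intrinsics" (3x3 intrinsics, pixels), "xyz" and "attitude" of the camera in the world; the wrist camera has in their place "hand_eye" (4x4, takes a point from camera to tool coordinates, whose origin is the TCP and whose axes are the flange's). Camera axes: x right, y down, z forward; pixel columns grow to the right and rows downward; lengths in m; the calibration is good to about 2 mm. A picture is of the moment at which its call begins: read the wrist's pose just before it. camera_model takes no time and is no camera call.
- bot.hand_in(): hands the job in; it is judged then, once.
Trained networks look in the newest picture that a camera, given by its name, has taken for a name from the list of things; names that differ only in an ending like _2 or _b are one class to them, and where a whole thing is asked for, a point or a joint stands for the part that bears it (a point fixed in the world has none). Each returns a list of dicts, best first, with "confidence" (0 to 1); they miss things now and then, are a little off and sometimes report something else, mostly with a low value. They report only what shows in the picture. A call takes as long as a camera call. They do not tell look-alikes from the thing itself.
- nets.masks_of(camera, query): "mask" (384x512 bool, what is visible of it) and "extent" ([left, top, width, height] in pixels, round what is visible of it).
The state is a dict: "time": time; "q": joint angles; "joint_vel": joint speeds; "tau": joint torques, N m; "tool_pos": TCP position; "tool_rot": TCP orientation; "wrist_force": force on the tool from outside, world axes, zero at the start; "ft_torque": the same for the moment, N m; "gripper_width": opening from 0.0 (shut) to 1.0 (fully open); "gripper_force": force on a finger pad.
Only numpy, scipy, OpenCV 4.12 (cv2) and the standard library are available. Lean on these libraries where they do the work, as an engineer would, in place of code of your own. Each camera call takes 0.05 s, during which the arm holds its last target. There are 200 camera calls.

### The job

Pick up the white cup and tip it to pour its four little road wheels into the blue sliding tray while the tray is still out in front of the magnifier. Stand the empty cup upright on the round cork coaster, set down gently and wholly on the cork, then push the tray along its rails until it is fully home against its stop under the magnifier, with all four wheels still in it. Leave the paint jar, glue bottle and pliers where they are.

Things in the scene. Friction and masses are not known exactly. Their poses are not given: they have to be found in the camera images.
- cup: White smooth plastic cup, loose, 120 g, 72 mm high, outside diameter 58 mm at the foot growing evenly to 68 mm at the rim, wall 3 mm, floor 4 mm. Starts upright on the table holding the wheels, its orange handle (towards the cup's own -x) pointing roughly at the robot (cup yaw -0.2 to 0.5 rad). Origin: centre of the foot's underside; z along the axis towards the open mouth.
- cup_handle (a point): Grip point in the middle of the cup's orange radial paddle handle, 56 mm out from the cup's axis along its -x and 46 mm above its foot. The handle is 14 mm thick (cup's y), 36 mm tall (28 to 64 mm above the foot) and reaches from the wall to 77 mm from the axis; not slippery. Axes as the cup's.
- cup_rim (a point): Centre of the cup's mouth, 72 mm above its foot on the axis. Axes as the cup's.
- wheel0: Black road wheel of a model with yellow hub, a loose disc 22 mm across, 12 mm thick, 12 g; starts in the cup. Slippery against the cup wall (friction about 0.3): the wheels slide out once the cup is tipped some 20 degrees past lying level. Origin: centre of one flat face; z is its axis, into the disc.
- wheel1: Road wheel like wheel0.
- wheel2: Road wheel like wheel0.
- wheel3: Road wheel like wheel0.
- coaster: Round cork coaster fixed on the table, 110 mm across, 4 mm thick. Origin: centre of its underside, on the table.
- station: Inspection station fixed on the table: grey base plate 170 mm (x) by 380 mm (y), 12 mm thick, two rails along its y, a stop bar at the +y end, a magnifier over the +y half held by an upright 16 mm post at x 120, y 95 mm, 170 mm tall. Origin: centre of the base's underside; yaw up to 0.2 rad either way.
- tray (a joint): How far the blue tray has slid along the station's +y, in m: 0 is fully out, 0.170 is home at its stop under the magnifier. It starts between 0 and 0.03. It stays where it is left; pushing takes about 2 N plus 4 N per m/s.
- tray_in (a point): Centre of the blue tray's inner floor, 22.5 mm above the table. The tray is 130 by 130 mm outside, with 4 mm walls whose tops stand 38 mm above this point; axes as the station's. At joint value 0 it lies 82 mm towards the station's -y from the station's origin.
- tray_push (a point): Middle of the top edge of the tray's yellow upright push plate on its -y side: 50 mm wide (station x), 12 mm thick (y), from 22 to 68 mm above the table; this point is 68.5 mm above the table. A 27 mm gap, bridged by a low strip, lies between plate and tray wall. Push the plate's -y face towards the station's +y.
- paint_jar: Green glass paint jar with red cap, 40 mm across, 50 mm high, loose; a bystander. Origin: centre of its underside.
- glue_bottle: Amber glue bottle with black cap, 36 mm across, 75 mm high, loose; a bystander. Origin: centre of its underside.
- pliers: Pliers lying flat, one yellow and one black grip, 150 mm long by 74 mm wide, 14 mm high, loose; a bystander. Origin: under the pivot; x towards the jaws, the grips reaching 97 mm towards -x.
- lens (a point): Centre of the magnifier's level glass, 165 mm above the table; its white ring is 86 mm across and 14 mm thick. A bar runs from the ring to the post on the +x side. Axes as the station's.
Things that resemble listed ones, but are neither listed nor needed, are in the scene too. Several things have the shape of the cup; the one meant has the colours described above.

How it is judged:
On the way, in this order (a step that is already met when the one before it is completed fails the run):
1. all four wheels are in the tray, poured from the tipped cup, the tray not yet pushed under the magnifier (x of wheel0 in the frame of tray_in between -0.064 and 0.064 m and y of wheel0 in the frame of tray_in between -0.064 and 0.064 m and z of wheel0 in the frame of tray_in between -0.01 and 0.045 m and x of wheel1 in the frame of tray_in between -0.064 and 0.064 m and y of wheel1 in the frame of tray_in between -0.064 and 0.064 m and z of wheel1 in the frame of tray_in between -0.01 and 0.045 m and x of wheel2 in the frame of tray_in between -0.064 and 0.064 m and y of wheel2 in the frame of tray_in between -0.064 and 0.064 m and z of wheel2 in the frame of tray_in between -0.01 and 0.045 m and x of wheel3 in the frame of tray_in between -0.064 and 0.064 m and y of wheel3 in the frame of tray_in between -0.064 and 0.064 m and z of wheel3 in the frame of tray_in between -0.01 and 0.045 m and angle between cup's own z axis and vertical above 0.6 rad and value of joint tray below 0.1 m), for 0.1 s.
2. the empty cup stands upright on the coaster, released, before the tray is pushed home (horizontal distance between cup and coaster below 0.03 m and angle between cup's own z axis and vertical below 0.1 rad and height (world z) of cup between 0.001 and 0.008 m and contact force between the fingers and cup below 0.1 N and linear speed of cup below 0.03 m/s and value of joint tray below 0.1 m), for 0.2 s.
At the end, for the whole second after the job is handed in: All four wheels lie inside the blue tray, the tray is home under the magnifier (joint above 0.163 of 0.170 m), and the cup stands at rest, upright within 0.1 rad, on the coaster with its axis within 30 mm of the coaster's centre (x of wheel0 in the frame of tray_in between -0.064 and 0.064 m and y of wheel0 in the frame of tray_in between -0.064 and 0.064 m and z of wheel0 in the frame of tray_in between -0.01 and 0.045 m and x of wheel1 in the frame of tray_in between -0.064 and 0.064 m and y of wheel1 in the frame of tray_in between -0.064 and 0.064 m and z of wheel1 in the frame of tray_in between -0.01 and 0.045 m and x of wheel2 in the frame of tray_in between -0.064 and 0.064 m and y of wheel2 in the frame of tray_in between -0.064 and 0.064 m and z of wheel2 in the frame of tray_in between -0.01 and 0.045 m and x of wheel3 in the frame of tray_in between -0.064 and 0.064 m and y of wheel3 in the frame of tray_in between -0.064 and 0.064 m and z of wheel3 in the frame of tray_in between -0.01 and 0.045 m and horizontal distance between cup and coaster below 0.03 m and angle between cup's own z axis and vertical below 0.1 rad and height (world z) of cup between 0.001 and 0.008 m and contact force between the fingers and cup below 0.1 N and linear speed of cup below 0.03 m/s and value of joint tray above 0.163 m); the robot touches nothing.
It fails at once if the paint jar is moved more than 30 mm (distance of paint_jar from where it was at the start of the episode above 0.03 m).
It fails at once if the glue bottle is moved more than 30 mm (distance of glue_bottle from where it was at the start of the episode above 0.03 m).
It fails at once if the pair of pliers is moved more than 30 mm (distance of pliers from where it was at the start of the episode above 0.03 m).
It fails at once if the cup is dropped (falls freely faster than 0.6 m/s near the table) instead of set down (linear speed of cup above 0.6 m/s and height (world z) of cup below 0.04 m and contact force between the fingers and cup below 0.1 N).
It also fails if it takes over 69 s, if anything falls off the work surface, if the arm or the gripper's body presses on something with over 40 N, if the wrist force passes 120 N, or if a joint passes its speed limit or range.

## Working session

There is one attempt and no reset: what is moved stays moved. The work goes in short steps, Python scripts to look and compute and a tool call to move; the robot and the scene stay as the last step left them, time stands still between calls to the robot, and variables do not carry over. Pictures are saved under pics/ and viewed, at most 12 in all, crops included, and the job is handed in when it is done.

Besides the shell and the picture viewer there is one more tool, called after "Request:" as a command line: name --pt "numbers of a row" for each row, then --argument value for the rest. apply_moves: Moves the arm, as the interface text tells. Its arguments: {"type":"object","properties":{"moves":{"type":"array","items":{"type":"array","items":{"type":"number"}}},"force":{"type":"number"}},"required":["moves"]}

```bash
ls; mkdir -p pics; python3 - <<'E'
from station import bot, eyes, nets
import cv2, numpy as np
s=bot.read_state(); print(s)
for c in ["scene","top"]:
    im=eyes.get_image(c); cv2.imwrite(f"pics/{c}0.png",im[:,:,::-1])
    print(c,eyes.camera_model(c))
print(eyes.camera_model("wrist"))
a=cv2.imread("pics/top0.png");cv2.imwrite("pics/top0b.png",cv2.resize(a,(800,600)))
E
```

```text
pics
{'time': 0.0, 'q': array([ 1.06089927e+00,  2.21218800e-01,  1.52757979e+00, -1.23069385e-05,
        1.39468237e+00, -1.26093030e-01]), 'joint_vel': array([-0.00049765, -0.00010959, -0.00058848, -0.00064328,  0.00094289,
        0.00055397]), 'tau': array([ 4.28219482e-04, -4.96900320e+01, -3.89395809e+01, -2.44620496e-04,
        1.11286363e-02,  1.92161540e-07]), 'tool_pos': array([0.23374769, 0.57901456, 0.23022035]), 'tool_rot': array([[-9.27247637e-01,  3.74447580e-01, -9.11080341e-04],
       [ 3.74448621e-01,  9.27246189e-01, -1.65401261e-03],
       [ 2.25454755e-04, -1.87483206e-03, -9.99998217e-01]]), 'wrist_force': array([ 0.41613487, -0.5624344 , -0.19158126]), 'ft_torque': array([ 0.01791304, -0.02119289,  0.0024562 ]), 'gripper_force': 0.0, 'gripper_width': 1.0002839674294695}
scene {'intrinsics': array([[391.37710544,   0.        , 250.82032463],
       [  0.        , 391.37710544, 190.08735904],
       [  0.        ,   0.        ,   1.        ]]), 'xyz': array([ 1.36714074, -0.08206331,  0.86643417]), 'attitude': array([[ 0.16213917,  0.67333325, -0.72134127],
 
[... 304 characters left out ...]
908, 1.52282548]), 'attitude': array([[ 0.01875112, -0.98394368,  0.17749147],
       [-0.99976332, -0.02041085, -0.00752964],
       [ 0.0110315 , -0.17730828, -0.98409353]])}
{'intrinsics': array([[301.98996676,   0.        , 251.88369821],
       [  0.        , 301.98996676, 191.28898599],
       [  0.        ,   0.        ,   1.        ]]), 'hand_eye': array([[-4.81369273e-05, -9.51137908e-01, -3.08766379e-01,
         7.79400399e-02],
       [ 9.99998803e-01, -5.23345326e-04,  1.45623598e-03,
        -9.45937749e-04],
       [-1.54667268e-03, -3.08765939e-01,  9.51136795e-01,
        -1.43335223e-01],
       [ 0.00000000e+00,  0.00000000e+00,  0.00000000e+00,
         1.00000000e+00]])}
```

View pics/top0b.png

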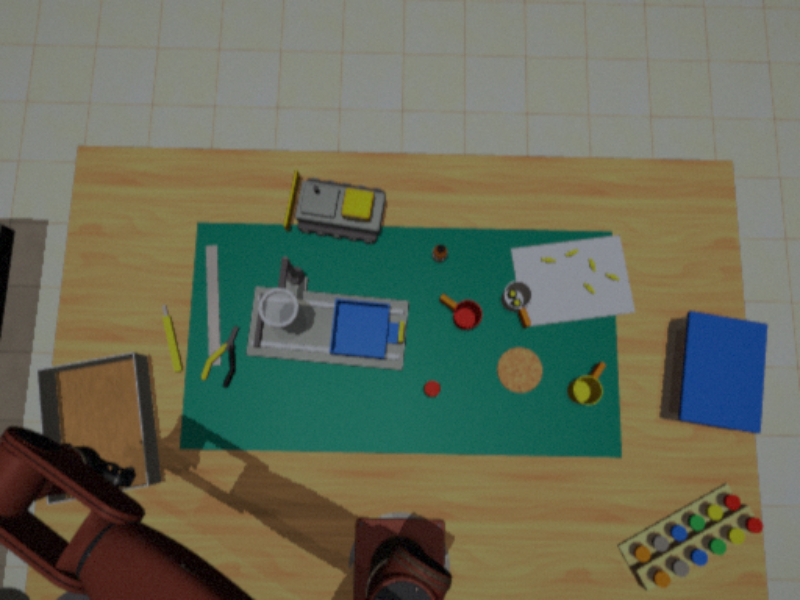

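View pics/scene0.png

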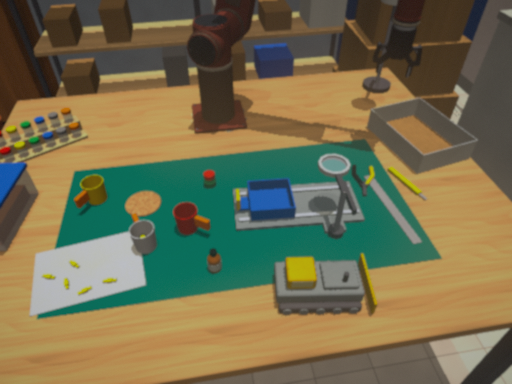

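The top view (800-wide pixels) has three cup-shaped things. The white one is at (517,295) with wheels inside and its orange handle towards the robot, the red one is at (467,315), and the yellow one is at (586,390). The white cup fits the description. The coaster is at (520,370), the tray at (361,328), its push plate at (402,331), and the pliers at (222,358). I'll check the cup in a crop and measure everything.

```bash
cat > h.py <<'E'
from station import bot, eyes, nets
import cv2, numpy as np
def ray(cam,uv,z):
    m=eyes.camera_model(cam); K=m["intrinsics"]; R=np.array(m["attitude"]); p=np.array(m["xyz"])
    d=R@np.linalg.inv(K)@np.array([uv[0],uv[1],1.]); return p+d*(z-p[2])/d[2]
def proj(cam,X):
    m=eyes.camera_model(cam); c=np.array(m["attitude"]).T@(np.array(X)-np.array(m["xyz"])); u=m["intrinsics"]@c; return u[:2]/u[2]
E
python3 - <<'E'
from h import *
print([x for x in dir(bot) if x[0]!='_'],[x for x in dir(nets) if x[0]!='_'])
hz=dict(cup=.036,cup_handle=.046,coaster=.004,tray_in=.06,tray_push=.068,station=.012,paint_jar=.05,glue_bottle=.075,pliers=.007)
ims={c:eyes.get_image(c) for c in("top","scene")}
for c in("top","scene"):
  for n,z in hz.items():
    for r in nets.masks_of(c,n)[:4]:
      if r["confidence"]<.3: continue
      v,u=np.nonzero(r["mask"]); px=(u.mean(),v.mean())
      col=ims[c][v,u].mean(0).astype(int)
      print(c,n,round(r["confidence"],2),np.round(px,1),len(u),col,np.round(ray(c,px,z)[:2],3))
      if n=="tray_in" or n=="station" or n=="tray_push":
        b=cv2.boxPoints(cv2.minAreaRect(np.c_[u,v].astype(np.float32))); print("  box",[np.round(ray(c,p,z)[:2],3).tolist() for p in b])
a=ims["top"][:,:,::-1][170:275,240:400]; b=ims["scene"][:,:,::-1][165:270,60:220]
cv2.imwrite("pics/crop1.png",cv2.resize(np.vstack([a,b]),None,fx=2.85,fy=2.85,interpolation=cv2.INTER_CUBIC))
E
```

```text
['MotionError', 'hand_in', 'read_state'] ['masks_of']
top cup 0.88 [375.  247.5] 385 [88 82 19] [ 0.41  -0.435]
top cup 0.8 [331.4 190.9] 338 [82 78 69] [ 0.621 -0.276]
top cup 0.54 [296.5 199.4] 324 [98 31 19] [ 0.585 -0.144]
top cup_handle 0.89 [375.5 246.5] 428 [84 81 21] [ 0.413 -0.433]
top cup_handle 0.66 [296.7 199.4] 331 [98 32 20] [ 0.584 -0.143]
top cup_handle 0.57 [275.8 248.1] 76 [127  37  30] [ 0.401 -0.067]
top coaster 0.85 [332.3 236. ] 624 [134 106  65] [ 0.453 -0.283]
top tray_in 0.68 [232.  209.7] 1428 [ 41  78 133] [0.537 0.097]
  box [[0.476, 0.175], [0.61, 0.168], [0.598, -0.003], [0.464, 0.006]]
top tray_push 0.6 [232.2 210.1] 1441 [ 41  78 132] [0.535 0.096]
  box [[0.472, 0.174], [0.608, 0.167], [0.595, -0.004], [0.46, 0.007]]
top station 0.75 [207.7 207.1] 4680 [ 82  96 113] [0.552 0.192]
  box [[0.475, 0.381], [0.726, 0.37], [0.691, -0.018], [0.442, 0.005]]
top paint_jar 0.54 [275.8 248.1] 92 [118  41  33] [ 0.401 -0.066]
top pliers 0.74 [142.6 228.3] 262 [68 74 39] [0.467 0.436]
scene cup 0.98 [142.  235.1] 756 [100  94  83] [ 0.618 -0.275]
scene cup 0.98 [1
[... 611 characters left out ...]
[ 41  79 125] [0.573 0.086]
  box [[0.474, 0.004], [0.495, 0.186], [0.66, 0.149], [0.641, -0.014]]
scene station 0.91 [299.5 201.8] 6384 [ 88 105 118] [0.544 0.195]
  box [[0.411, -0.026], [0.316, 0.422], [0.692, 0.354], [0.744, -0.006]]
scene station 0.41 [362.9 178.8] 220 [ 96 100  48] [0.477 0.426]
  box [[0.403, 0.416], [0.415, 0.486], [0.551, 0.431], [0.539, 0.366]]
scene paint_jar 0.7 [209.  179.3] 188 [94 62 43] [ 0.434 -0.072]
scene glue_bottle 0.71 [213.3 261.2] 263 [83 73 53] [ 0.771 -0.088]
scene glue_bottle 0.35 [267.3 199.9] 2021 [ 41  78 125] [0.581 0.085]
scene pliers 0.67 [213.5 261.1] 260 [84 74 53] [ 0.719 -0.088]
scene pliers 0.58 [362.  178.7] 268 [87 98 51] [0.47  0.426]
```

View pics/crop1.png

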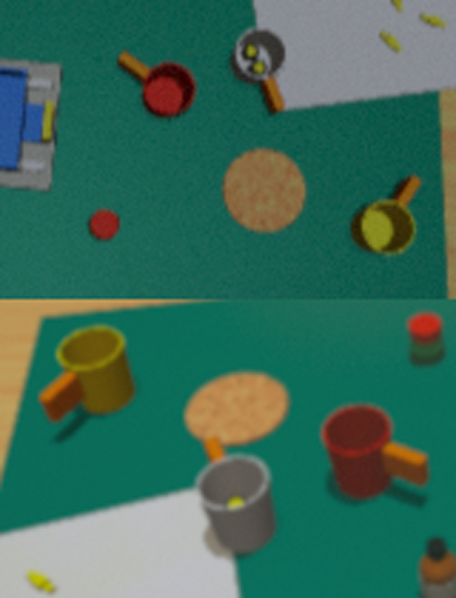

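The crop confirms it: the white cup at crop (258,55) holds yellow-hubbed wheels, with its orange handle at (273,93) towards the robot. The moves only turn the tool about its own z, so I'll check in free air how the arm behaves at the edge of its reach.

Request:
apply_moves --pt "0 0 -50 0 85" --pt "0 0 -100 0 85" --pt "0 0 -150 0 85" --pt "0 0 -200 0 85" --pt "0 0 -300 0 85" --pt "0 0 -400 0 85" --pt "0 0 -500 0 85" --pt "0 0 -600 0 85" --pt "0 0 -600 0 85" --pt "0 0 -600 0 85"

```text
time: 2.1
tool_pos: [0.2333, 0.5772, 0.7038]
tool_rot: [[-0.927, 0.374, 0.003], [0.374, 0.927, 0.007], [-0.0, 0.008, -1.0]]
wrist_force: [0.7, 0.9, 0.9]
gripper_width: 0.998
gripper_force: 0.0
```

```bash
python3 - <<'E'
from h import *
s=bot.read_state(); print(s["time"],np.round(s["q"],3),np.round(s["tool_pos"],3),np.round(s["tool_rot"],3).tolist())
# cup handle direction & station geometry
top=eyes.get_image("top"); sc=eyes.get_image("scene")
hsv=cv2.cvtColor(top,cv2.COLOR_RGB2HSV)
def cent(mask): v,u=np.nonzero(mask); return np.array([u.mean(),v.mean()]),len(u)
win=np.zeros(hsv.shape[:2],bool); win[188:215,322:345]=1
m=win&(hsv[...,0]<18)&(hsv[...,1]>150)&(hsv[...,2]>70); p,n=cent(m); print("handle",p,n,ray("top",p,.06))
for c in("top","scene"):
  for r in nets.masks_of(c,"cup"):
    v,u=np.nonzero(r["mask"]); 
    if (c=="top" and abs(u.mean()-331)<5) or (c=="scene" and abs(u.mean()-142)<6): print(c,r["extent"],r["confidence"])
# tray blue
win[:]=0; win[185:235,205:265]=1
m=win&(abs(hsv[...,0].astype(int)-108)<8)&(hsv[...,1]>140); m=cv2.morphologyEx(m.astype(np.uint8),cv2.MORPH_OPEN,np.ones((9,9)))
v,u=np.nonzero(m); b=cv2.boxPoints(cv2.minAreaRect(np.c_[u,v].astype(np.float32))); print([np.round(ray("top",q,.0605)[:2],4).tolist() for q in b])
m=win&(abs(hsv[...,0].astype(int)-26)<6)&(hsv[...,1]>130); p,n=cent(m); print("plate",p,n,ray("top",p,.0685))
gry=np.zeros_like(win); 
E
```

```text
2.1 [ 1.060e+00  5.370e-01  1.940e-01  1.000e-03  2.403e+00 -1.270e-01] [0.233 0.577 0.704] [[-0.927, 0.374, 0.003], [0.374, 0.927, 0.007], [-0.0, 0.008, -1.0]]
handle [335.85714286 203.14285714] 21 [ 0.56985506 -0.28711558  0.06      ]
top [321.4, 177.2, 21.6, 31.1] 0.57
scene [127.3, 209.9, 30.2, 41.0] 0.74
[[0.4763, 0.173], [0.6055, 0.1662], [0.5946, 0.0131], [0.4656, 0.0222]]
plate [256.53125 212.34375] 32 [0.52827168 0.00673701 0.0685    ]
```

Request:
apply_moves --pt "0 0 -50 0 85" --pt "0 0 -100 0 85" --pt "0 0 -150 0 85" --pt "0 0 -200 0 85" --pt "0 0 -200 0 85"

```text
time: 2.8
tool_pos: [0.208, 0.5147, 0.7689]
tool_rot: [[-0.927, 0.374, 0.012], [0.374, 0.927, 0.029], [-0.0, 0.031, -1.0]]
wrist_force: [-0.0, -0.1, -0.0]
gripper_width: 0.994
gripper_force: 0.0
```

```bash
python3 - <<'E'
from h import *
s=bot.read_state(); print(s["time"],np.round(s["q"],3),np.round(s["tool_pos"],3),np.round(s["tool_rot"],3).tolist())
E
```

```text
2.8 [ 1.042  0.491  0.092  0.007  2.528 -0.139] [0.208 0.515 0.769] [[-0.927, 0.374, 0.012], [0.374, 0.927, 0.029], [-0.0, 0.031, -1.0]]
```

The arm gives way in position and keeps the tool vertical. I'll move over towards the cup at height, turning so the fingers close across the handle.

Request:
apply_moves --pt "-34 -36 15 8 85" --pt "-68 -72 30 16 85" --pt "-102 -108 45 24 85" --pt "-136 -144 60 32 85" --pt "-170 -180 75 40 85" --pt "-204 -216 90 48 85" --pt "-238 -252 105 56 85" --pt "-272 -288 120 64 85" --pt "-306 -324 135 72 85" --pt "-340 -360 150 80 85"

```text
time: 3.8
tool_pos: [0.3724, 0.1031, 0.6215]
tool_rot: [[0.213, 0.977, 0.011], [0.977, -0.214, 0.027], [0.029, 0.005, -1.0]]
wrist_force: [0.4, 0.6, 0.4]
gripper_width: 0.998
gripper_force: 0.0
```

```bash
python3 - <<'E'
from h import *
s=bot.read_state(); print(s["time"],np.round(s["q"],3),np.round(s["tool_pos"],3),np.round(s["tool_rot"],3).tolist())
R=s["tool_rot"]; d=np.array([.5,-.25,.6])-s["tool_pos"]; print(R.T@d, np.degrees(np.arctan2(R[1,1],R[0,1])))
E
```

```text
3.8 [ 0.042 -0.291  1.295  0.031  2.125  0.274] [0.372 0.103 0.621] [[0.213, 0.977, 0.011], [0.977, -0.214, 0.027], [0.029, 0.005, -1.0]]
[-0.3182581   0.19993317  0.01332603] -12.333833177781623
```

The small tilt picked up at the reach limit was kept as the commanded orientation. Pushing outward beyond reach should therefore swing the tool towards horizontal, so I'll try that high in free air.

Request:
apply_moves --pt "20 45 0 8 85" --pt "40 90 0 16 85" --pt "60 135 0 24 85" --pt "80 180 0 32 85" --pt "100 225 0 40 85" --pt "120 270 0 48 85" --pt "140 315 0 56 85" --pt "160 360 0 64 85" --pt "180 405 0 66 85" --pt "200 450 0 66 85"

```text
time: 4.8
tool_pos: [0.7454, 0.1823, 0.5739]
tool_rot: [[0.978, 0.207, 0.035], [0.206, -0.978, 0.034], [0.041, -0.026, -0.999]]
wrist_force: [-0.1, 0.6, -0.3]
gripper_width: 0.994
gripper_force: 0.0
```

```bash
cat > st.py <<'E'
from h import *
s=bot.read_state(); print(s["time"],np.round(s["q"],3),np.round(s["tool_pos"],3),np.round(s["tool_rot"],3).tolist(), np.round(s["wrist_force"],1), s["gripper_width"], s["gripper_force"])
E
python3 st.py
```

```text
4.8 [0.124 0.79  0.094 0.037 2.218 1.51 ] [0.745 0.182 0.574] [[0.978, 0.207, 0.035], [0.206, -0.978, 0.034], [0.041, -0.026, -0.999]] [-0.1  0.6 -0.3] 0.9941726309532692 0.0
```

Request:
apply_moves --pt "350 0 -350 0 85" --pt "350 0 -350 0 85" --pt "350 0 -350 0 85" --pt "350 0 -350 0 85" --pt "350 0 -350 0 85" --pt "350 0 -350 0 85" --pt "350 0 -350 0 85" --pt "350 0 -350 0 85" --pt "350 0 -350 0 85" --pt "350 0 -350 0 85"

```text
time: 5.8
tool_pos: [0.7294, 0.1702, 0.6141]
tool_rot: [[0.975, 0.208, 0.077], [0.205, -0.978, 0.043], [0.084, -0.026, -0.996]]
wrist_force: [-0.1, 0.9, -0.1]
gripper_width: 0.997
gripper_force: 0.0
```

```bash
python3 st.py
```

```text
5.8 [0.109 0.74  0.089 0.044 2.232 1.499] [0.729 0.17  0.614] [[0.975, 0.208, 0.077], [0.205, -0.978, 0.043], [0.084, -0.026, -0.996]] [-0.1  0.9 -0.1] 0.9970324346120769 0.0
```

Request:
apply_moves --pt "350 0 -350 0 85" --pt "350 0 -350 0 85"

```text
time: 6.0
tool_pos: [0.7289, 0.1678, 0.6303]
tool_rot: [[0.972, 0.208, 0.113], [0.204, -0.978, 0.052], [0.121, -0.027, -0.992]]
wrist_force: [-0.7, -0.7, 0.7]
gripper_width: 0.992
gripper_force: 0.0
```

Request:
apply_moves --pt "350 0 -350 0 85" --pt "350 0 -350 0 85"

```text
time: 6.2
tool_pos: [0.7269, 0.1652, 0.6474]
tool_rot: [[0.967, 0.208, 0.148], [0.202, -0.978, 0.06], [0.157, -0.028, -0.987]]
wrist_force: [-0.4, 0.2, 0.5]
gripper_width: 0.995
gripper_force: 0.0
```

Request:
apply_moves --pt "350 0 -350 0 85" --pt "350 0 -350 0 85"

```text
time: 6.4
tool_pos: [0.7242, 0.1625, 0.6643]
tool_rot: [[0.961, 0.209, 0.181], [0.199, -0.978, 0.068], [0.191, -0.029, -0.981]]
wrist_force: [-0.3, -0.3, 0.7]
gripper_width: 0.997
gripper_force: 0.0
```

Each call ratchets the tilt by about 2°, so I'll repeat it in short calls.

Request:
apply_moves --pt "350 0 -300 0 85"

```text
time: 6.5
tool_pos: [0.7273, 0.1621, 0.6725]
tool_rot: [[0.956, 0.209, 0.208], [0.197, -0.978, 0.074], [0.219, -0.03, -0.975]]
wrist_force: [0.0, -0.0, -0.6]
gripper_width: 0.997
gripper_force: 0.0
```

Request:
apply_moves --pt "350 0 -300 0 85"

```text
time: 6.6
tool_pos: [0.7298, 0.1616, 0.6826]
tool_rot: [[0.948, 0.209, 0.238], [0.195, -0.977, 0.081], [0.25, -0.03, -0.968]]
wrist_force: [-0.2, -0.1, 0.8]
gripper_width: 0.991
gripper_force: 0.0
```

Request:
apply_moves --pt "350 0 -280 0 85"

```text
time: 6.7
tool_pos: [0.7323, 0.1612, 0.6928]
tool_rot: [[0.94, 0.209, 0.268], [0.192, -0.977, 0.088], [0.28, -0.031, -0.959]]
wrist_force: [0.2, -0.4, 0.1]
gripper_width: 0.994
gripper_force: 0.0
```

Request:
apply_moves --pt "350 0 -260 0 85"

```text
time: 6.8
tool_pos: [0.7353, 0.1609, 0.7027]
tool_rot: [[0.932, 0.209, 0.298], [0.189, -0.977, 0.094], [0.311, -0.031, -0.95]]
wrist_force: [0.7, 0.4, -0.1]
gripper_width: 0.997
gripper_force: 0.0
```

Request:
apply_moves --pt "350 0 -240 0 85"

```text
time: 6.9
tool_pos: [0.7391, 0.1607, 0.7119]
tool_rot: [[0.922, 0.209, 0.327], [0.186, -0.977, 0.101], [0.34, -0.032, -0.94]]
wrist_force: [-0.8, 0.7, -1.0]
gripper_width: 0.996
gripper_force: 0.0
```

Request:
apply_moves --pt "350 0 -220 0 85"

```text
time: 7.0
tool_pos: [0.7435, 0.1608, 0.7206]
tool_rot: [[0.911, 0.21, 0.356], [0.183, -0.977, 0.107], [0.37, -0.032, -0.928]]
wrist_force: [-0.4, 0.1, -0.9]
gripper_width: 0.996
gripper_force: 0.0
```

Request:
apply_moves --pt "350 0 -200 0 85"

```text
time: 7.1
tool_pos: [0.7486, 0.161, 0.729]
tool_rot: [[0.899, 0.21, 0.385], [0.179, -0.977, 0.114], [0.4, -0.033, -0.916]]
wrist_force: [-0.8, -0.4, -0.4]
gripper_width: 0.998
gripper_force: 0.0
```

Request:
apply_moves --pt "350 0 -200 0 85"

```text
time: 7.2
tool_pos: [0.753, 0.161, 0.738]
tool_rot: [[0.886, 0.21, 0.413], [0.176, -0.977, 0.12], [0.429, -0.034, -0.903]]
wrist_force: [-0.2, 0.2, -1.0]
gripper_width: 0.994
gripper_force: 0.0
```

```bash
python3 st.py
```

```text
7.2 [0.069 0.601 0.09  0.101 2.014 1.499] [0.753 0.161 0.738] [[0.886, 0.21, 0.413], [0.176, -0.977, 0.12], [0.429, -0.034, -0.903]] [-0.2  0.2 -1. ] 0.993812554049751 0.0
```

Request:
apply_moves --pt "350 0 -200 0 85"

```text
time: 7.3
tool_pos: [0.7563, 0.1609, 0.7483]
tool_rot: [[0.872, 0.21, 0.441], [0.172, -0.977, 0.126], [0.458, -0.034, -0.889]]
wrist_force: [0.1, 0.2, -0.4]
gripper_width: 0.996
gripper_force: 0.0
```

Request:
apply_moves --pt "350 0 -190 0 85"

```text
time: 7.4
tool_pos: [0.7593, 0.1606, 0.7594]
tool_rot: [[0.857, 0.21, 0.47], [0.168, -0.977, 0.132], [0.487, -0.034, -0.873]]
wrist_force: [0.2, -0.1, -0.3]
gripper_width: 0.996
gripper_force: 0.0
```

Request:
apply_moves --pt "350 0 -180 0 85"

```text
time: 7.5
tool_pos: [0.7623, 0.1604, 0.7705]
tool_rot: [[0.841, 0.211, 0.498], [0.163, -0.977, 0.138], [0.516, -0.035, -0.856]]
wrist_force: [0.3, 0.6, -0.1]
gripper_width: 0.994
gripper_force: 0.0
```

Request:
apply_moves --pt "350 0 -170 0 85"

```text
time: 7.6
tool_pos: [0.7653, 0.1601, 0.7817]
tool_rot: [[0.824, 0.211, 0.526], [0.158, -0.977, 0.143], [0.544, -0.035, -0.838]]
wrist_force: [0.4, 0.2, -0.3]
gripper_width: 0.997
gripper_force: 0.0
```

Request:
apply_moves --pt "350 0 -160 0 85"

```text
time: 7.7
tool_pos: [0.7682, 0.1599, 0.7929]
tool_rot: [[0.806, 0.211, 0.553], [0.153, -0.977, 0.149], [0.572, -0.035, -0.82]]
wrist_force: [0.4, 0.3, -0.4]
gripper_width: 0.995
gripper_force: 0.0
```

Request:
apply_moves --pt "350 0 -150 0 85"

```text
time: 7.8
tool_pos: [0.7712, 0.1597, 0.8042]
tool_rot: [[0.787, 0.211, 0.579], [0.148, -0.977, 0.154], [0.599, -0.036, -0.8]]
wrist_force: [-0.3, -0.1, 0.5]
gripper_width: 1.001
gripper_force: 0.0
```

Request:
apply_moves --pt "350 0 -140 0 85"

```text
time: 7.9
tool_pos: [0.7741, 0.1595, 0.8157]
tool_rot: [[0.767, 0.211, 0.605], [0.143, -0.977, 0.16], [0.625, -0.036, -0.78]]
wrist_force: [-0.1, -0.0, -0.2]
gripper_width: 0.996
gripper_force: 0.0
```

Request:
apply_moves --pt "350 0 -130 0 85"

```text
time: 8.0
tool_pos: [0.7769, 0.1593, 0.8274]
tool_rot: [[0.747, 0.212, 0.631], [0.138, -0.977, 0.165], [0.651, -0.036, -0.758]]
wrist_force: [0.4, 0.8, -1.6]
gripper_width: 0.996
gripper_force: 0.0
```

Request:
apply_moves --pt "350 0 -120 0 85"

```text
time: 8.1
tool_pos: [0.7796, 0.1591, 0.8391]
tool_rot: [[0.725, 0.212, 0.656], [0.132, -0.977, 0.17], [0.676, -0.036, -0.736]]
wrist_force: [0.0, -1.0, 0.0]
gripper_width: 0.996
gripper_force: 0.0
```

Request:
apply_moves --pt "350 0 -110 0 85"

```text
time: 8.2
tool_pos: [0.7822, 0.1588, 0.851]
tool_rot: [[0.702, 0.212, 0.68], [0.126, -0.977, 0.174], [0.701, -0.037, -0.713]]
wrist_force: [-0.1, 0.4, 0.6]
gripper_width: 0.992
gripper_force: 0.0
```

Request:
apply_moves --pt "350 0 -100 0 85"

```text
time: 8.3
tool_pos: [0.7848, 0.1586, 0.863]
tool_rot: [[0.679, 0.212, 0.703], [0.12, -0.976, 0.179], [0.724, -0.037, -0.688]]
wrist_force: [0.3, -0.6, 0.2]
gripper_width: 0.999
gripper_force: 0.0
```

Request:
apply_moves --pt "350 0 -90 0 85"

```text
time: 8.4
tool_pos: [0.7872, 0.1583, 0.8752]
tool_rot: [[0.655, 0.213, 0.726], [0.114, -0.976, 0.183], [0.747, -0.037, -0.663]]
wrist_force: [0.6, 0.7, 0.4]
gripper_width: 0.998
gripper_force: 0.0
```

```bash
python3 st.py
```

```text
8.4 [0.034 0.503 0.089 0.161 1.713 1.501] [0.787 0.158 0.875] [[0.655, 0.213, 0.726], [0.114, -0.976, 0.183], [0.747, -0.037, -0.663]] [0.6 0.7 0.4] 0.9978805226306275 0.0
```

Request:
apply_moves --pt "350 0 -80 0 85"

```text
time: 8.5
tool_pos: [0.7896, 0.158, 0.8874]
tool_rot: [[0.629, 0.213, 0.747], [0.108, -0.976, 0.187], [0.77, -0.037, -0.637]]
wrist_force: [0.2, 0.6, 1.3]
gripper_width: 0.994
gripper_force: 0.0
```

Request:
apply_moves --pt "350 0 -70 0 85"

```text
time: 8.6
tool_pos: [0.7919, 0.1578, 0.8996]
tool_rot: [[0.604, 0.213, 0.768], [0.101, -0.976, 0.191], [0.791, -0.037, -0.611]]
wrist_force: [0.6, 0.8, -0.9]
gripper_width: 0.992
gripper_force: 0.0
```

Request:
apply_moves --pt "350 0 -60 0 85"

```text
time: 8.7
tool_pos: [0.7941, 0.1575, 0.912]
tool_rot: [[0.577, 0.213, 0.788], [0.095, -0.976, 0.195], [0.811, -0.038, -0.584]]
wrist_force: [-0.4, 0.1, -1.4]
gripper_width: 0.993
gripper_force: 0.0
```

Request:
apply_moves --pt "350 0 -50 0 85"

```text
time: 8.8
tool_pos: [0.7962, 0.1572, 0.9243]
tool_rot: [[0.55, 0.213, 0.808], [0.088, -0.976, 0.198], [0.831, -0.038, -0.556]]
wrist_force: [0.4, -0.4, 0.6]
gripper_width: 0.997
gripper_force: 0.0
```

Request:
apply_moves --pt "350 0 -40 0 85"

```text
time: 8.9
tool_pos: [0.7982, 0.1569, 0.9367]
tool_rot: [[0.522, 0.214, 0.826], [0.081, -0.976, 0.201], [0.849, -0.038, -0.527]]
wrist_force: [0.1, 0.4, -0.1]
gripper_width: 0.994
gripper_force: 0.0
```

Request:
apply_moves --pt "350 0 -30 0 85"

```text
time: 9.0
tool_pos: [0.8001, 0.1566, 0.9492]
tool_rot: [[0.494, 0.214, 0.843], [0.074, -0.976, 0.204], [0.867, -0.038, -0.498]]
wrist_force: [0.2, 0.7, -0.7]
gripper_width: 0.995
gripper_force: 0.0
```

Request:
apply_moves --pt "350 0 -20 0 85"

```text
time: 9.1
tool_pos: [0.8019, 0.1562, 0.9615]
tool_rot: [[0.465, 0.214, 0.859], [0.067, -0.976, 0.206], [0.883, -0.038, -0.468]]
wrist_force: [0.4, 0.4, -1.2]
gripper_width: 0.995
gripper_force: 0.0
```

Request:
apply_moves --pt "350 0 0 0 85"

```text
time: 9.2
tool_pos: [0.8043, 0.1562, 0.9737]
tool_rot: [[0.435, 0.214, 0.875], [0.06, -0.976, 0.209], [0.899, -0.038, -0.437]]
wrist_force: [0.4, 0.1, -0.2]
gripper_width: 0.996
gripper_force: 0.0
```

Request:
apply_moves --pt "350 0 0 0 85"

```text
time: 9.3
tool_pos: [0.8062, 0.1557, 0.9855]
tool_rot: [[0.406, 0.214, 0.889], [0.053, -0.976, 0.211], [0.913, -0.038, -0.407]]
wrist_force: [0.6, -1.2, 0.1]
gripper_width: 0.995
gripper_force: 0.0
```

Request:
apply_moves --pt "350 0 0 0 85"

```text
time: 9.4
tool_pos: [0.8064, 0.1551, 0.9984]
tool_rot: [[0.376, 0.214, 0.902], [0.046, -0.976, 0.213], [0.926, -0.038, -0.377]]
wrist_force: [-0.5, -0.4, -0.1]
gripper_width: 0.995
gripper_force: 0.0
```

Request:
apply_moves --pt "350 0 0 0 85"

```text
time: 9.5
tool_pos: [0.8051, 0.154, 1.0123]
tool_rot: [[0.345, 0.214, 0.914], [0.039, -0.976, 0.214], [0.938, -0.038, -0.345]]
wrist_force: [1.0, 0.7, 0.3]
gripper_width: 0.991
gripper_force: 0.0
```

```bash
python3 st.py; python3 - <<'E'
from h import *
# refine cup/handle: model circle projections vs masks; both cameras
from scipy.optimize import least_squares
res={}
obs={}
for c,x0 in(("top",331),("scene",142)):
    eyes.get_image(c)
    for r in nets.masks_of(c,"cup")+nets.masks_of(c,"cup_rim"):
        v,u=np.nonzero(r["mask"])
        if abs(u.mean()-x0)<6 and r["confidence"]>.4: obs.setdefault(c,[]).append((r["extent"],len(u),round(r["confidence"],2)))
print(obs)
t=np.linspace(0,2*np.pi,60)
def pts(x,y,yaw):
    P=[]
    for rr,z in((.029,0),(.034,.072)): P.append(np.c_[x+rr*np.cos(t),y+rr*np.sin(t),0*t+z])
    hx=[];
    for a in(-.03,-.077):
        for b in(-.007,.007):
            for z in(.028,.064): hx.append([x+a*np.cos(yaw)-b*np.sin(yaw),y+a*np.sin(yaw)+b*np.cos(yaw),z])
    return np.vstack(P+[hx])
for yaw in(0,.2,.4):
  for c in("top","scene"):
    uv=np.array([proj(c,p) for p in pts(.62,-.277,yaw)]); a=uv.min(0); b=uv.max(0); print(yaw,c,np.round([*a,*(b-a)],1))
E
```

```text
9.5 [0.008 0.444 0.089 0.212 1.402 1.498] [0.805 0.154 1.012] [[0.345, 0.214, 0.914], [0.039, -0.976, 0.214], [0.938, -0.038, -0.345]] [1.  0.7 0.3] 0.9909932529418263 0.0
{'top': [([321.9, 176.1, 19.3, 32.4], 223, 0.84), ([321.6, 177.9, 22.2, 30.0], 310, 0.73)], 'scene': [([129.6, 212.9, 25.7, 38.0], 708, 0.61), ([129.1, 211.1, 27.6, 42.4], 770, 0.57)]}
0 top [322.3 180.2  20.4  31.3]
0 scene [125.8 208.6  28.5  43.4]
0.2 top [322.3 180.2  20.4  31.2]
0.2 scene [125.8 209.3  28.5  42.7]
0.4 top [322.3 180.2  21.   30.5]
0.4 scene [125.8 210.7  28.5  41.3]
```

The tool now points about 70° out of vertical, heading 13° left, which matches the cup's yaw. I'll fit the arm's planar geometry to see whether the low grasp pose stays within the q5 range.

```bash
cat > kin.py <<'E'
from h import *
from scipy.optimize import least_squares
D=[(.2212,1.5276,1.3947,.6244,.2302),(.537,.194,2.403,.6226,.7038),(.491,.092,2.528,.555,.7689),(-.291,1.295,2.125,.3864,.6215),(.79,.094,2.218,.7673,.5739),(.444,.089,1.402,.8197,1.0123),(.601,.09,2.014,.770,.738)]
def fk(p,q2,q3,q5):
    h,o,L1,L2,b,Lt=p; a=q2+q3; t=a+q5
    return np.array([o+L1*np.sin(q2)+L2*np.sin(a)+b*np.cos(a)+Lt*np.sin(t), h+L1*np.cos(q2)+L2*np.cos(a)-b*np.sin(a)+Lt*np.cos(t)])
f=least_squares(lambda p:np.concatenate([fk(p,*d[:3])-d[3:] for d in D]+[1e-3*np.array([p[1],p[4]])]),[.35,0,.4,.4,0,.25])
P=f.x
if __name__=="__main__":
    print(np.round(P,4),np.abs(f.fun).max())
    for name,g in dict(grasp=(.58,-.283,.046),over=(.50,.03,.17),coast=(.395,-.3,.050),push=(.52,-.03,.06)).items():
      for dep in(20,30,40,90):
        r0=np.hypot(*g[:2]); 
        dp=np.radians(dep)
        # TCP 19mm ahead; treat planar
        tgt=np.array([r0+.019*np.cos(dp),g[2]-.019*np.sin(dp)])
        best=None
        for s in([.9,1.0],[0,1.5],[.3,2.0]):
            k=least_squares(lambda x:fk(P,x[0],x[1],np.pi/2+dp-x[0]-x[1])-tgt,s,bounds=([-.91,.09],[2.08,2.57]))
            if best is None or k.cost<best.cost: best=k
        q2,q3=best.x; print(name,dep,np.round([q2,q3,np.pi/2+dp-q2-q3],2),round(best.cost**.5,4))
E
python3 kin.py
```

```text
[0.32   0.0069 0.4063 0.5476 0.054  0.3366] 0.0012556476217511214
grasp 20 [ 0.47  2.29 -0.84] 0.0
grasp 30 [ 0.33  2.28 -0.52] 0.0
grasp 40 [ 0.25  2.23 -0.21] 0.0
grasp 90 [0.48 1.6  1.06] 0.0
over 20 [-0.11  2.57 -0.54] 0.0456
over 30 [-0.36  2.57 -0.11] 0.032
over 40 [-0.53  2.57  0.23] 0.0056
over 90 [-0.    1.93  1.22] 0.0
coast 20 [ 0.38  2.57 -1.03] 0.0103
coast 30 [ 0.16  2.57 -0.63] 0.0163
coast 40 [-0.06  2.57 -0.24] 0.007
coast 90 [0.17 2.   0.97] 0.0
push 20 [ 0.29  2.57 -0.94] 0.0007
push 30 [ 0.08  2.57 -0.55] 0.0034
push 40 [-0.07  2.54 -0.2 ] 0.0
push 90 [0.2  1.94 1.  ] 0.0
```

The forward grip on the handle would leave the wrist too close to the base over the tray. Gripping the cup's body from a heading of about 50° looks better. I'll build a full kinematic model, check it, and plan the poses.

```bash
cat > ik.py <<'E'
from kin import *
from scipy.spatial.transform import Rotation as Ro
LO=np.array([-2.98,-.91,.09,-1.24,.2,-2.68]); HI=np.array([2.98,2.08,2.57,4.39,2.65,2.68])
h,o,L1,L2,b,Lt=P
def FK(q):
    e=lambda a,t:Ro.from_euler(a,t).as_matrix()
    A=e('z',q[0]); F=A@e('y',q[1]+q[2])
    w=np.array([0,0,h])+A@(np.array([o,0,0])+e('y',q[1])@[0,0,L1])+F@np.array([b,0,L2])
    R=F@e('z',q[3])@e('y',q[4])@e('z',q[5]+np.pi/2)
    return w+Lt*R[:,2],R
def tool(head,dep,twist):  # deg; twist 0: tool x up, y horizontal to the right
    hd,d=np.radians(head),np.radians(dep)
    z=np.array([np.cos(d)*np.cos(hd),np.cos(d)*np.sin(hd),-np.sin(d)]); y=np.array([np.sin(hd),-np.cos(hd),0]); 
    return np.c_[np.cross(y,z),y,z]@Ro.from_euler('z',twist,degrees=True).as_matrix()
def IK(p,R,q0,W=.3,n=1):
    def f(q):
        pp,RR=FK(q); return np.r_[pp-p,W*Ro.from_matrix(RR.T@R).as_rotvec()]
    k=least_squares(f,np.clip(q0,LO+1e-4,HI-1e-4),bounds=(LO,HI)); return k.x,np.linalg.norm(k.fun)
E
python3 - <<'E'
from ik import *
s=bot.read_state(); p,R=FK(s["q"]); print(p-s["tool_pos"],np.round(R-s["tool_rot"],3).tolist())
z=s["tool_rot"][:,2]; print("head,dep",np.degrees([np.arctan2(z[1],z[0]),np.arcsin(-z[2])]))
g={"pre":(.56,-.36,.12),"grasp":(.628,-.273,.038),"lift":(.628,-.273,.17),"mid":(.57,-.1,.17),"pour":(.53,.075,.13),"coast":(.455,-.285,.042)}
for head,dep in((13,20),(40,20),(50,20),(60,20),(50,30)):
    q=np.array([-.8,.4,1.8,1.5,1.0,1.0])
    for n,c in g.items():
        for tw in ((0,-125,125) if n=="pour" else (0,)):
            R=tool(head,dep,tw); best=(None,9)
            for qs in [q,np.array([-.8,.4,1.8,1.5,1.,0]),np.array([-.8,.4,1.8,2.5,1.,-1.]),np.array([-.5,0,2.2,.5,1.5,1]),np.array([-.5,0,2.2,2,1.5,-2])]:
                x,e=IK(np.array(c)+.019*R[:,2],R,qs)
                if e<best[1]-1e-4: best=(x,e)
            print(head,dep,n,tw,np.round(best[0],2),round(best[1],4))
            if tw==0: q=best[0]
E
```

```text
[ 0.00899933 -0.07797332  0.00233977] [[-0.0, -0.0, 0.0], [0.0, 0.0, -0.0], [0.0, 0.0, 0.0]]
head,dep [13.21192818 20.38315438]
13 20 pre 0 [-1.01  0.47  1.97  1.59  1.09 -0.81] 0.0
13 20 grasp 0 [-0.79  0.64  1.97  1.88  0.99 -1.03] 0.0
13 20 lift 0 [-0.79  0.31  2.05  1.71  0.94 -0.74] 0.0
13 20 mid 0 [-0.54 -0.    2.43  1.98  0.79 -0.87] 0.0
13 20 pour 0 [ 0.01  0.01  2.57  2.8   0.68 -1.38] 0.0176
13 20 pour -125 [-0.07 -0.32  2.57  1.92  0.34 -2.68] 0.0647
13 20 pour 125 [0.01 0.01 2.57 2.8  0.68 0.81] 0.0176
13 20 coast 0 [-1.13  0.53  2.19  1.61  1.17 -1.11] 0.0
40 20 pre 0 [-1.03  0.7   1.59  1.21  1.46 -0.73] 0.0
40 20 grasp 0 [-0.86  0.81  1.63  1.35  1.3  -0.84] 0.0
40 20 lift 0 [-0.86  0.56  1.7   1.3   1.35 -0.65] 0.0
40 20 mid 0 [-0.71  0.26  2.12  1.44  1.21 -0.76] 0.0
40 20 pour 0 [-0.37  0.13  2.41  1.79  1.   -0.95] 0.0
40 20 pour -125 [-0.32 -0.09  2.4   1.51  0.86 -2.68] 0.0585
40 20 pour 125 [-0.37  0.13  2.41  1.79  1.    1.23] 0.0
40 20 coast 0 [-1.13  0.69  1.86  1.17  1.42 -0.99] 0.0
50 20 pre 0 [-1.01  0.79  1.44  1.11  1.59 -0.72] 0.0
50 20 grasp 0 [-0.86  
[... 567 characters left out ...]
  1.19  1.47 -0.75] 0.0
60 20 pour 0 [-0.45  0.31  2.17  1.41  1.25 -0.88] 0.0
60 20 pour -125 [-0.39  0.16  2.15  1.24  1.17 -2.68] 0.0676
60 20 pour 125 [-0.45  0.31  2.17  1.41  1.25  1.3 ] 0.0
60 20 coast 0 [-1.06  0.82  1.6   0.94  1.63 -0.97] 0.0
50 30 pre 0 [-0.98  0.69  1.48  0.99  1.49 -0.65] 0.0
50 30 grasp 0 [-0.82  0.79  1.53  1.1   1.31 -0.71] 0.0
50 30 lift 0 [-0.82  0.57  1.56  1.06  1.4  -0.54] 0.0
50 30 mid 0 [-0.67  0.25  2.    1.16  1.23 -0.6 ] 0.0
50 30 pour 0 [-0.37  0.09  2.3   1.4   0.98 -0.68] 0.0
50 30 pour -125 [-0.34  0.03  2.28  1.3   0.95 -2.68] 0.0251
50 30 pour 125 [-0.37  0.09  2.3   1.4   0.98  1.51] 0.0
50 30 coast 0 [-1.06  0.63  1.79  0.97  1.4  -0.89] 0.0
```

```bash
cat > kin.py <<'E'
from h import *
from scipy.optimize import least_squares
from scipy.spatial.transform import Rotation as Ro
D=[([1.0609,.2212,1.5276,0,1.3947,-.1261],[.23375,.57901,.23022]),([1.06,.537,.194,.001,2.403,-.127],[.2333,.5772,.7038]),([1.042,.491,.092,.007,2.528,-.139],[.208,.5147,.7689]),([.042,-.291,1.295,.031,2.125,.274],[.3724,.1031,.6215]),([.124,.79,.094,.037,2.218,1.51],[.7454,.1823,.5739]),([.008,.444,.089,.212,1.402,1.498],[.8051,.154,1.0123]),([.069,.601,.09,.101,2.014,1.499],[.753,.161,.738]),([.034,.503,.089,.161,1.713,1.501],[.7872,.1583,.8752])]
e=lambda a,t:Ro.from_euler(a,t).as_matrix()
def FKp(P,q):
    h,o,L1,L2,b,Lt,c=P
    A=e('z',q[0]); F=A@e('y',q[1]+q[2])
    w=np.array([0,0,h])+A@(np.array([o,c,0])+e('y',q[1])@[0,0,L1])+F@np.array([b,0,L2])
    R=F@e('z',q[3])@e('y',q[4])@e('z',q[5]+np.pi/2)
    return w+Lt*R[:,2],R
f=least_squares(lambda p:np.concatenate([FKp(p,d[0])[0]-d[1] for d in D]+[1e-3*np.array([p[1],p[4]])]),[.35,0,.4,.4,0,.25,.08])
P=f.x
if __name__=="__main__": print(np.round(P,4),np.abs(f.fun).max())
E
sed -i '/^h,o,L1/d; /^def FK/,/return w+Lt/d' ik.py; sed -i 's/^def tool/FK=lambda q:FKp(P,q)\ndef tool/' ik.py
cat > plan.py <<'E'
from ik import *
s=bot.read_state(); p,R=FK(s["q"]); print(p-s["tool_pos"])
g={"pre":(.56,-.36,.12),"grasp":(.628,-.273,.038),"lift":(.628,-.273,.17),"mid":(.57,-.1,.17),"pour":(.53,.075,.13),"coast":(.455,-.285,.042)}
for head,dep in((13,20),(30,20),(50,20),(50,30)):
    q=np.array([-.8,.4,1.8,1.5,1.0,1.0])
    for n,c in g.items():
        for tw in ((0,125) if n=="pour" else (0,)):
            R=tool(head,dep,tw); best=(None,9)
            for qs in [q,np.array([-.8,.4,1.8,1.5,1.,0]),np.array([-.8,.4,1.8,2.5,1.,-1.]),np.array([-.5,0,2.2,.5,1.5,1])]:
                x,er=IK(np.array(c)+.019*R[:,2],R,qs)
                if er<best[1]-1e-4: best=(x,er)
            print(head,dep,n,tw,np.round(best[0],2),round(best[1],4))
            if tw==0: q=best[0]
# simulate inward ratchet at right side, folded
qs=s["q"].copy(); R0=s["tool_rot"]
for wrist in ((.0,-.30,.40),(-.05,-.32,.42),(.05,-.30,.36)):
    tcp=np.array(wrist)+P[5]*R0[:,2]; x,er=IK(tcp,R0,[-1.4,-.2,2.5,1.5,1.2,0]); print("fold",wrist,np.round(tcp,3),np.round(x,2),round(er,3))
E
python3 kin.py; python3 plan.py
```

```text
[3.115e-01 3.000e-04 4.114e-01 5.475e-01 5.240e-02 3.340e-01 7.850e-02] 0.00041407533344339775
[ 1.46565365e-04 -6.23368511e-05 -5.50968993e-05]
13 20 pre 0 [-1.16  0.47  1.97  1.47  1.19 -0.82] 0.0
13 20 grasp 0 [-0.95  0.63  1.98  1.73  1.07 -1.01] 0.0
13 20 lift 0 [-0.95  0.31  2.05  1.59  1.05 -0.72] 0.0
13 20 mid 0 [-0.78 -0.01  2.43  1.76  0.94 -0.81] 0.0
13 20 pour 0 [-0.29  0.    2.57  2.37  0.76 -1.15] 0.0221
13 20 pour 125 [-0.29  0.    2.57  2.37  0.76  1.03] 0.0221
13 20 coast 0 [-1.33  0.51  2.2   1.43  1.25 -1.12] 0.0
30 20 pre 0 [-1.17  0.6   1.75  1.24  1.41 -0.77] 0.0
30 20 grasp 0 [-0.99  0.73  1.78  1.4   1.26 -0.9 ] 0.0
30 20 lift 0 [-0.99  0.46  1.84  1.34  1.3  -0.68] 0.0
30 20 mid 0 [-0.87  0.15  2.25  1.46  1.2  -0.78] 0.0
30 20 pour 0 [-0.54  0.03  2.52  1.8   1.   -0.96] 0.0
30 20 pour 125 [-0.54  0.03  2.52  1.8   1.    1.22] 0.0
30 20 coast 0 [-1.31  0.61  2.    1.17  1.4  -1.05] 0.0
50 20 pre 0 [-1.12  0.78  1.45  1.04  1.67 -0.76] 0.0
50 20 grasp 0 [-0.97  0.88  1.5   1.14  1.5  -0.83] 0.0
50 20 lift 0 [-0.97  0.64  1.55  1.13  1.57 -0.67] 0.0
50 20 mid 
[... 165 characters left out ...]
st 0 [-1.23  0.74  1.74  0.94  1.59 -1.02] 0.0
50 30 pre 0 [-1.09  0.68  1.49  0.93  1.56 -0.7 ] 0.0
50 30 grasp 0 [-0.94  0.78  1.54  1.03  1.38 -0.75] 0.0
50 30 lift 0 [-0.94  0.56  1.57  1.01  1.48 -0.59] 0.0
50 30 mid 0 [-0.82  0.25  2.    1.08  1.34 -0.65] 0.0
50 30 pour 0 [-0.57  0.08  2.3   1.27  1.12 -0.71] 0.0
50 30 pour 125 [-0.57  0.08  2.3   1.27  1.12  1.47] 0.0
50 30 coast 0 [-1.19  0.62  1.8   0.87  1.47 -0.95] 0.0
fold (0.0, -0.3, 0.4) [ 0.305 -0.228  0.284] [-1.84 -0.47  2.47  1.02  1.83 -0.56] 0.0
fold (-0.05, -0.32, 0.42) [ 0.255 -0.248  0.304] [-1.97 -0.42  2.4   0.95  1.95 -0.61] 0.0
fold (0.05, -0.3, 0.36) [ 0.355 -0.228  0.244] [-1.67 -0.35  2.49  1.1   1.64 -0.6 ] 0.0
```

```bash
cat > pour.py <<'E'
from ik import *
TC=np.array([.5355,.094]) # tray centre (xy)
def cupT(Rg,G,head):   # pose of cup from tool at twist: Rg tool rot, grasp point G, cup upright when tool twist 0
    pass
def pour(head,dep,tw,sh=.015,gr=.060,clear=.07):
    R0=tool(head,dep,0); R=tool(head,dep,tw); M=R@R0.T
    C0=e('z',np.radians(head)); C=M@C0
    g=np.array([-gr,0,.046]); t=np.linspace(0,2*np.pi,40)
    rim=np.c_[.034*np.cos(t),.034*np.sin(t),0*t+.072]; foot=np.c_[.029*np.cos(t),.029*np.sin(t),0*t]
    rel=lambda X:(np.atleast_2d(X)-g)@C.T
    zl=np.vstack([rel(rim),rel(foot)])[:,2].min(); G=np.zeros(3); G[2]=clear-zl
    ax=C[:,2]; d=ax[:2]/np.linalg.norm(ax[:2])
    m=rel([0,0,.072])[0]; G[:2]=TC-sh*d-m[:2]
    return R,G,np.degrees(np.arccos(ax[2])),d
if __name__=="__main__":
  for head in(13,20,26,32,40,50):
   for dep in(20,28):
    for tw in(115,130):
      R,G,ti,d=pour(head,dep,tw)
      best=(None,9)
      for qs in ([-.5,0,2.4,1.8,1,1.1],[-.6,.2,2.3,1.4,1.25,1.2],[-.3,-.3,2.5,1.,1.,1]):
        x,er=IK(G+.019*R[:,2],R,np.array(qs),W=1.)
        if er<best[1]: best=(x,er)
      print(head,dep,tw,"tilt",round(ti),"G",np.round(G,3),np.round(d,2),np.round(best[0],2),round(best[1],3))
E
python3 pour.py
```

```text
13 20 115 tilt 105 G [0.493 0.14  0.137] [-0.26 -0.96] [0.04 0.01 2.57 2.87 0.68 0.59] 0.048
13 20 130 tilt 117 G [0.5   0.134 0.144] [-0.39 -0.92] [ 0.01 -0.02  2.57  2.8   0.65  0.9 ] 0.046
13 28 115 tilt 96 G [0.506 0.147 0.142] [-0.4  -0.92] [ 0.06 -0.21  2.57  2.66  0.32  0.82] 0.025
13 28 130 tilt 106 G [0.515 0.14  0.151] [-0.53 -0.85] [ 0.02 -0.25  2.57  2.5   0.31  1.22] 0.019
20 20 115 tilt 105 G [0.488 0.134 0.137] [-0.14 -0.99] [-0.15  0.02  2.57  2.42  0.76  0.81] 0.053
20 20 130 tilt 117 G [0.495 0.129 0.144] [-0.28 -0.96] [-0.18 -0.02  2.57  2.36  0.74  1.13] 0.048
20 28 115 tilt 96 G [0.5   0.143 0.142] [-0.28 -0.96] [-0.09 -0.21  2.57  2.12  0.46  1.19] 0.031
20 28 130 tilt 106 G [0.509 0.137 0.151] [-0.43 -0.9 ] [-0.12 -0.25  2.57  2.01  0.46  1.55] 0.023
26 20 115 tilt 105 G [0.484 0.129 0.137] [-0.04 -1.  ] [-0.32  0.01  2.57  2.1   0.87  0.95] 0.047
26 20 130 tilt 117 G [0.492 0.124 0.144] [-0.18 -0.98] [-0.33 -0.03  2.57  2.06  0.86  1.26] 0.041
26 28 115 tilt 96 G [0.495 0.139 0.142] [-0.18 -0.98] [-0.22 -0.21  2.57  1.84  0.61  1.32] 0.029
26 28 130 tilt 106 G
[... 548 characters left out ...]
1.59  1.13  1.09] 0.006
40 20 130 tilt 117 G [0.486 0.113 0.144] [ 0.07 -1.  ] [-0.58 -0.06  2.57  1.58  1.12  1.39] 0.0
40 28 115 tilt 96 G [0.485 0.128 0.142] [ 0.06 -1.  ] [-0.47 -0.21  2.56  1.46  0.96  1.36] 0.0
40 28 130 tilt 106 G [0.496 0.126 0.151] [-0.09 -1.  ] [-0.46 -0.2   2.54  1.45  0.95  1.65] 0.0
50 20 115 tilt 105 G [0.474 0.105 0.137] [ 0.37 -0.93] [-0.66  0.06  2.46  1.39  1.27  1.09] 0.0
50 20 130 tilt 117 G [0.483 0.104 0.144] [ 0.24 -0.97] [-0.65  0.06  2.45  1.4   1.26  1.37] 0.0
50 28 115 tilt 96 G [0.48  0.119 0.142] [ 0.24 -0.97] [-0.56 -0.09  2.46  1.31  1.13  1.3 ] 0.0
50 28 130 tilt 106 G [0.491 0.118 0.151] [ 0.08 -1.  ] [-0.54 -0.09  2.44  1.31  1.13  1.59] 0.0
```

```bash
cat > sim.py <<'E'
from ik import *
s=bot.read_state(); R0=s["tool_rot"]
def hd(R):
    z=R[:,2]; return np.degrees([np.arctan2(z[1],z[0]),np.arcsin(-z[2]),np.arcsin(R[2,1])])
if __name__=="__main__":
  # check W on known stretch step
  q=np.array([.034,.503,.089,.161,1.713,1.501]); p,R=FK(q); d=np.array([350,0,-80]);d=d/np.linalg.norm(d)*.05
  for W in(.3,.6,1.): x,_=IK(p+R@d,R,q,W=W); print(W,np.round(FK(x)[0]-p,4),hd(FK(x)[1])-hd(R))
  for W in(.4,.6):
   for w0 in((.06,-.30,.31),(.12,-.28,.31),(.18,-.25,.31),(.0,-.32,.31),(.12,-.28,.38)):
    tcp=np.array(w0)+P[5]*R0[:,2]; q,er=IK(tcp,R0,np.array([-1.5,-.3,2.5,1.2,1.5,-.5])); q0=q
    for k in range(12):
        p,R=FK(q); q,_=IK(p+R@np.array([0,-.05,0]),R,q,W=W)
    print(W,w0,np.round(tcp,3),round(er,3),np.round(q0,2),"->",np.round(FK(q)[0],3),hd(FK(q)[1]).round(1),np.round(q,2))
E
python3 sim.py
```

```text
0.3 [0.0113 0.0013 0.0255] [-0.24539227 -4.72613897 -0.02496234]
0.6 [ 0.0024 -0.0003  0.0126] [-0.10862976 -2.01383586 -0.01094552]
1.0 [-0.0014 -0.001   0.007 ] [-0.04675543 -0.85195108 -0.00468544]
0.4 (0.06, -0.3, 0.31) [ 0.365 -0.228  0.194] 0.0 [-1.63 -0.19  2.49  1.12  1.54 -0.74] -> [ 0.105 -0.     0.314] [ 44.2  19.6 -12.1] [-2.39 -0.75  2.57 -0.03  2.55 -1.38]
0.4 (0.12, -0.28, 0.31) [ 0.425 -0.208  0.194] 0.0 [-1.43 -0.19  2.49  1.25  1.4  -0.68] -> [0.322 0.055 0.324] [ 52.4  25.2 -15.9] [-1.28 -0.91  2.56  1.    2.08 -0.07]
0.4 (0.18, -0.25, 0.31) [ 0.485 -0.178  0.194] 0.0 [-1.2  -0.18  2.49  1.39  1.24 -0.64] -> [0.437 0.276 0.299] [34.9 31.1 -9.5] [ 0.16 -0.91  2.55  0.68  0.63  0.94]
0.4 (0.0, -0.32, 0.31) [ 0.305 -0.248  0.194] 0.0 [-1.82 -0.14  2.45  0.99  1.65 -0.81] -> [0.007 0.065 0.261] [35.3 15.4 -9. ] [-2.98 -0.4   2.54 -0.55  2.19 -1.88]
0.4 (0.12, -0.28, 0.38) [ 0.425 -0.208  0.264] 0.0 [-1.43 -0.4   2.47  1.22  1.47 -0.46] -> [0.37  0.096 0.353] [ 52.1  23.3 -16.7] [-1.02 -0.91  2.53  1.13  1.88  0.12]
0.6 (0.06, -0.3, 0.31) [ 0.365 -0.228  0.194] 0.0 [-1.63 -0.19  2.49  1.12  1.54 -0.74] -> [ 0.161 -0.06   0.306] [32.9 20.5 -8.6] [-2.3  -0.74  2.57  0.4   2.47 -0.99]
0.6 (0.12, -0.28, 0.31) [ 0.425 -0.208  0.194] 0.0 [-1.43 -0.19  2.49  1.25  1.4  -0.68] -> [0.452 0.06  0.318] [34.1 25.8 -9.2] [-0.84 -0.91  2.57  1.13  1.41  0.16]
0.6 (0.18, -0.25, 0.31) [ 0.485 -0.178  0.194] 0.0 [-1.2  -0.18  2.49  1.39  1.24 -0.64] -> [0.49  0.269 0.277] [24.1 25.8 -5.8] [ 0.29 -0.69  2.55  0.63  0.2   1.01]
0.6 (0.0, -0.32, 0.31) [ 0.305 -0.248  0.194] 0.0 [-1.82 -0.14  2.45  0.99  1.65 -0.81] -> [0.029 0.023 0.25 ] [26.9 17.8 -6.5] [-2.98 -0.42  2.55 -0.37  2.22 -1.78]
0.6 (0.12, -0.28, 0.38) [ 0.425 -0.208  0.264] 0.0 [-1.43 -0.4   2.47  1.22  1.47 -0.46] -> [0.49  0.133 0.333] [31.3 24.6 -8.6] [-0.45 -0.91  2.55  1.11  1.02  0.35]
```

```bash
cat > sim2.py <<'E'
from sim import *
def path(q,pts,R,n=12):
    out=[]
    for a in pts:
        p0=FK(q)[0]
        for t in np.linspace(0,1,n+1)[1:]:
            q,er=IK(p0+(np.array(a)-p0)*t,R,q,W=.6); out.append((q,er))
    return q,out
def greedy(q,n,depT=20.,log=True,keep=(.33,.6,.17,.5)):
    dirs=[np.array(v)/np.linalg.norm(v) for v in [(x,-1,z) for x in(-1,-.5,0,.5,1) for z in(-1,-.5,0,.5,1)]]
    for k in range(n):
        p,R=FK(q); h0=hd(R); best=None
        for d in dirs:
            x,_=IK(p+R@d*.05,R,q,W=.6); pn,Rn=FK(x); h=hd(Rn)
            r=np.hypot(*pn[:2]); bad=max(0,keep[0]-r)+max(0,keep[2]-pn[2])+max(0,pn[2]-keep[3])
            sc=h[0]-h0[0]-.4*(abs(h[1]-depT)-abs(h0[1]-depT))-100*bad
            if best is None or sc>best[0]: best=(sc,x,d)
        q=best[1]
        if log: print(np.round(best[2]/abs(best[2][1]),1),hd(FK(q)[1]).round(1),np.round(FK(q)[0],3),np.round(q,2))
    return q
if __name__=="__main__":
    for via in ([(.425,-.208,.22)],[(.60,-.25,.8),(.425,-.208,.22)]):
        q,o=path(s["q"],via,R0); print("path",max(x[1] for x in o),"q5min",min(x[0][4] for x in o),np.round(q,2))
    for st in((.425,-.208,.22),(.45,-.2,.3)):
        q,er=IK(np.array(st),R0,q); print(st,np.round(q,2),er); greedy(q,14)
E
python3 sim2.py
```

```text
path 4.30827384487129e-08 q5min 0.9327118317974176 [-1.43 -0.28  2.49  1.23  1.42 -0.59]
path 2.3824676968630555e-08 q5min 1.2083372524773284 [-1.43 -0.28  2.49  1.23  1.42 -0.59]
(0.425, -0.208, 0.22) [-1.43 -0.28  2.49  1.23  1.42 -0.59] 2.012863552964917e-12
[ 0. -1.  0.] [14.  20.5 -2.5] [ 0.42  -0.172  0.223] [-1.42 -0.41  2.57  1.22  1.45 -0.54]
[-0.5 -1.   0. ] [16.  20.7 -3.1] [ 0.418 -0.162  0.206] [-1.42 -0.35  2.57  1.21  1.45 -0.6 ]
[-0.5 -1.   0. ] [18.1 20.8 -3.8] [ 0.414 -0.153  0.187] [-1.42 -0.27  2.57  1.19  1.45 -0.66]
[ 0. -1.  0.] [20.2 20.8 -4.5] [ 0.416 -0.138  0.19 ] [-1.39 -0.29  2.57  1.18  1.46 -0.64]
[ 0. -1.  0.] [22.3 20.9 -5.2] [ 0.418 -0.124  0.194] [-1.37 -0.31  2.57  1.17  1.48 -0.61]
[ 0. -1.  0.] [24.5 21.1 -5.9] [ 0.42 -0.11  0.2 ] [-1.34 -0.33  2.57  1.16  1.49 -0.58]
[-0.5 -1.   0. ] [26.5 21.1 -6.6] [ 0.412 -0.102  0.182] [-1.36 -0.26  2.57  1.14  1.5  -0.64]
[ 0. -1.  0.] [28.7 21.1 -7.3] [ 0.411 -0.089  0.188] [-1.34 -0.28  2.57  1.12  1.52 -0.62]
[ 0. -1.  0.] [30.8 21.1 -8. ] [ 0.408 -0.077  0.194] [-1.32 -0.31  2.57  1.11  1.55 -0.59]
[ 0.
[... 1187 characters left out ...]
3  2.57  1.12  1.52 -0.37]
[-0.5 -1.   0. ] [27.7 24.7 -7.2] [ 0.416 -0.085  0.226] [-1.29 -0.5   2.57  1.1   1.53 -0.39]
[-0.5 -1.   0. ] [29.9 25.1 -8. ] [ 0.408 -0.078  0.218] [-1.3  -0.48  2.57  1.07  1.56 -0.41]
[-0.5 -1.   0. ] [32.1 25.4 -8.9] [ 0.398 -0.072  0.21 ] [-1.31 -0.46  2.57  1.04  1.58 -0.44]
[-0.5 -1.   0. ] [34.3 25.5 -9.7] [ 0.386 -0.067  0.202] [-1.34 -0.43  2.57  1.    1.61 -0.48]
[-0.5 -1.   0. ] [ 36.4  25.6 -10.5] [ 0.371 -0.063  0.193] [-1.37 -0.39  2.57  0.96  1.64 -0.52]
[-0.5 -1.   0. ] [ 38.5  25.5 -11.3] [ 0.354 -0.061  0.183] [-1.42 -0.36  2.57  0.91  1.67 -0.58]
[ 0.  -1.   0.5] [ 40.6  25.5 -12.2] [ 0.364 -0.043  0.185] [-1.35 -0.36  2.57  0.93  1.65 -0.54]
```

Request:
apply_moves --pt "-95 41 -9 0 85" --pt "-190 83 -17 0 85" --pt "-285 124 -26 0 85" --pt "-380 166 -35 0 85" --pt "-475 207 -44 0 85" --pt "-570 248 -52 0 85" --pt "-665 290 -61 0 85" --pt "-760 331 -70 0 85" --pt "-855 373 -78 0 85" --pt "-949 414 -87 0 85"

```text
time: 10.8
tool_pos: [0.6717, -0.0386, 0.6466]
tool_rot: [[0.348, 0.214, 0.913], [0.039, -0.976, 0.214], [0.937, -0.039, -0.348]]
wrist_force: [0.9, -0.1, 0.2]
gripper_width: 0.995
gripper_force: 0.0
```

```bash
cat > to.py <<'E'
import sys
from sim import *
s=bot.read_state(); t=np.array(list(map(float,sys.argv[1:4]))); R=s["tool_rot"]
print(round(s["time"],2),np.round(s["q"],2),np.round(s["tool_pos"],4),"hd/dep/roll",hd(R).round(1),"F",np.round(s["wrist_force"],1),"grip",round(s["gripper_width"],3),round(s["gripper_force"],1))
print("move mm",np.round(R.T@(t-s["tool_pos"])*1000,1))
E
python3 to.py .487 -.306 .137
```

```text
10.8 [-0.5  -0.43  1.76  0.89  0.93  0.67] [ 0.6717 -0.0386  0.6466] hd/dep/roll [13.2 20.3 -2.2] F [ 0.9 -0.1  0.2] grip 0.995 0.0
move mm [-552.1  241.   -48.7]
```

Request:
apply_moves --pt "-552 241 -49 -2.4 85" --pt "-552 241 -49 -2.4 85" --pt "-552 241 -49 -2.4 85" --pt "-552 241 -49 -2.4 85" --pt "-552 241 -49 -2.4 85" --pt "-552 241 -49 -2.4 85" --pt "-552 241 -49 -2.4 85" --pt "-552 241 -49 -2.4 85" --pt "-552 241 -49 -2.4 85" --pt "-552 241 -49 -2.4 85"

```text
time: 11.8
tool_pos: [0.5189, -0.2601, 0.2259]
tool_rot: [[0.338, 0.228, 0.913], [0.081, -0.974, 0.214], [0.938, 0.002, -0.347]]
wrist_force: [-0.2, -1.0, -0.2]
gripper_width: 0.993
gripper_force: 0.0
```

```bash
python3 to.py .487 -.306 .137
```

```text
11.8 [-1.2  -0.03  2.27  1.37  1.24 -0.61] [ 0.5189 -0.2601  0.2259] hd/dep/roll [13.2 20.3  0.1] F [-0.2 -1.  -0.2] grip 0.993 0.0
move mm [-97.8  37.2  -8. ]
```

Request:
apply_moves --pt "-50 20 -5 0 85" --pt "-98 37 -8 0 85" --pt "-98 37 -8 0 85" --pt "-98 37 -8 0 85"

```text
time: 12.2
tool_pos: [0.4873, -0.3047, 0.1366]
tool_rot: [[0.339, 0.227, 0.913], [0.075, -0.974, 0.215], [0.938, -0.005, -0.347]]
wrist_force: [0.1, -0.2, 0.9]
gripper_width: 0.996
gripper_force: 0.0
```

```bash
python3 to.py .587 -.283 .039; python3 - <<'E'
from h import *
s=bot.read_state(); im=eyes.get_image("wrist"); cv2.imwrite("pics/w1.png",im[:,:,::-1])
m=eyes.camera_model("wrist"); H=m["hand_eye"]; T=np.eye(4); T[:3,:3]=s["tool_rot"]; T[:3,3]=s["tool_pos"]; C=T@H
np.save("C.npy",C)
for n in("cup","cup_handle"):
    for r in nets.masks_of("wrist",n):
        v,u=np.nonzero(r["mask"]); print(n,round(r["confidence"],2),np.round(r["extent"],1),u.mean(),v.mean())
# predicted projections
def pj(X): c=C[:3,:3].T@(np.array(X)-C[:3,3]); q=m["intrinsics"]@c; return q[:2]/q[2]
c=np.array([.628,-.273]); d=np.array([.97,.23])
for nm,X in dict(rimc=[*c,.072],htop_out=[*(c-.077*d),.064],htop_in=[*(c-.034*d),.064],foot=[*c,0]).items(): print(nm,pj(X))
E
```

```text
12.2 [-1.31  0.26  2.2   1.36  1.28 -0.84] [ 0.4873 -0.3047  0.1366] hd/dep/roll [13.2 20.3 -0.3] F [ 0.1 -0.2  0.9] grip 0.996 0.0
move mm [-56.1   2.  129.5]
cup 0.77 [ 82.4 168.6  82.8  96.8] 123.55900383141763 216.88141762452108
cup 0.58 [214.4 164.9  67.7 106.9] 250.02332049636286 210.86371416345742
cup_handle 0.86 [218.6 167.1  63.1 108.7] 249.984375 211.06106085526315
rimc [252.07449381 185.30794711]
htop_out [252.4728293  246.94876603]
htop_in [252.25504796 213.07380754]
foot [252.40249752 233.7775185 ]
```

View pics/w1.png

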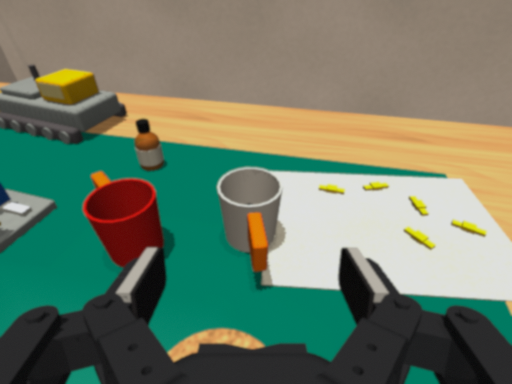

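The wrist view shows the white cup, rim centre at (249,187), with its handle running down to (261,270) between the fingers. The red cup is clear at left (122,218). The handle is slightly right of centre, so I'll shift 6 mm right and go in.

Request:
apply_moves --pt "-40 6 20 0 85" --pt "-56 6 50 0 85" --pt "-56 6 80 0 85" --pt "-56 6 105 0 85" --pt "-56 6 125 0 85" --pt "-56 6 125 0 85" --pt "-56 6 125 0 60" --pt "-56 6 125 0 40" --pt "-56 6 125 0 0" --pt "-56 6 125 0 0" --force 40

```text
time: 13.35
tool_pos: [0.5841, -0.2894, 0.043]
tool_rot: [[0.338, 0.228, 0.913], [0.081, -0.974, 0.213], [0.938, 0.002, -0.347]]
wrist_force: [0.2, 0.3, 0.2]
gripper_width: 0.326
gripper_force: 0.0
```

Request:
apply_moves --pt "0 0 0 0 0" --pt "0 0 0 0 0" --pt "0 0 0 0 0" --force 80

```text
time: 13.65
tool_pos: [0.5843, -0.289, 0.0427]
tool_rot: [[0.337, 0.228, 0.913], [0.08, -0.974, 0.214], [0.938, 0.001, -0.347]]
wrist_force: [-2.3, 0.4, 3.7]
gripper_width: 0.15
gripper_force: 78.3
```

```bash
python3 to.py .587 -.283 .039; python3 - <<'E'
from h import *
im=eyes.get_image("wrist"); cv2.imwrite("pics/w2.png",im[:,:,::-1])
E
```

```text
13.65 [-1.08  0.56  2.05  1.61  1.14 -1.01] [ 0.5843 -0.289   0.0427] hd/dep/roll [13.2 20.3  0.1] F [-2.3  0.4  3.7] grip 0.15 78.3
move mm [-2.1 -5.2  5. ]
```

View pics/w2.png

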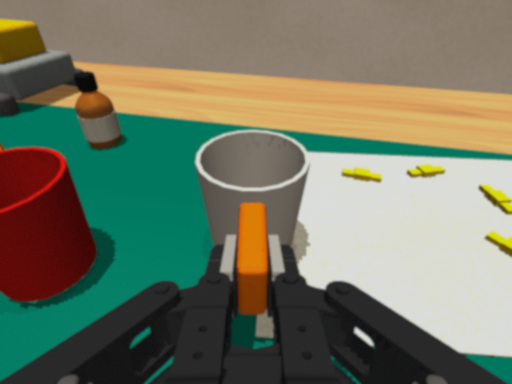

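The handle is held at 0.15 opening, about the 14 mm expected, with 78 N. I'll lift and go to the start of the yaw ratchet.

Request:
apply_moves --pt "28 0 -10 0 0" --pt "60 0 -22 0 0" --pt "100 0 -37 0 0" --pt "141 0 -52 0 0" --pt "141 0 -52 0 0"

```text
time: 14.2
tool_pos: [0.5861, -0.2909, 0.1994]
tool_rot: [[0.332, 0.228, 0.915], [0.088, -0.974, 0.211], [0.939, 0.011, -0.344]]
wrist_force: [0.4, -1.3, -1.7]
gripper_width: 0.148
gripper_force: 78.2
```

```bash
python3 to.py .425 -.208 .24
```

```text
14.2 [-1.08  0.18  2.11  1.46  1.15 -0.67] [ 0.5861 -0.2909  0.1994] hd/dep/roll [13.  20.1  0.6] F [ 0.4 -1.3 -1.7] grip 0.148 78.2
move mm [  -8.1 -117.1 -143.9]
```

Request:
apply_moves --pt "-1 -18 -22 0 0" --pt "-3 -40 -50 0 0" --pt "-5 -65 -80 0 0" --pt "-7 -90 -110 0 0" --pt "-8 -117 -144 0 0" --pt "-8 -117 -144 0 0"

```text
time: 14.8
tool_pos: [0.4214, -0.2049, 0.2347]
tool_rot: [[0.339, 0.227, 0.913], [0.082, -0.974, 0.211], [0.937, 0.003, -0.349]]
wrist_force: [-0.2, -1.1, -2.5]
gripper_width: 0.147
gripper_force: 78.7
```

```bash
python3 to.py .425 -.208 .24; python3 - <<'E'
from sim2 import *
greedy(s["q"],15,depT=20,keep=(.36,.6,.2,.5))
E
```

```text
14.8 [-1.44 -0.34  2.5   1.22  1.45 -0.59] [ 0.4214 -0.2049  0.2347] hd/dep/roll [13.  20.4  0.2] F [-0.2 -1.1 -2.5] grip 0.147 78.7
move mm [6.  3.8 0.8]
[ 0. -1.  0.] [14.  20.6 -0.1] [ 0.417 -0.172  0.237] [-1.43 -0.46  2.57  1.21  1.48 -0.53]
[-0.5 -1.   0. ] [16.  20.9 -0.8] [ 0.414 -0.163  0.22 ] [-1.43 -0.4   2.57  1.19  1.48 -0.59]
[-0.5 -1.   0. ] [18.  21.1 -1.5] [ 0.409 -0.155  0.201] [-1.44 -0.34  2.57  1.17  1.48 -0.65]
[ 0. -1.  0.] [20.2 21.2 -2.2] [ 0.41  -0.141  0.204] [-1.42 -0.35  2.57  1.16  1.5  -0.63]
[ 0. -1.  0.] [22.3 21.4 -2.9] [ 0.41  -0.128  0.209] [-1.4  -0.37  2.57  1.14  1.52 -0.6 ]
[ 0. -1.  0.] [24.5 21.7 -3.6] [ 0.409 -0.114  0.215] [-1.38 -0.4   2.57  1.13  1.54 -0.57]
[ 0. -1.  0.] [26.6 22.  -4.4] [ 0.407 -0.101  0.224] [-1.36 -0.44  2.57  1.11  1.57 -0.53]
[-0.5 -1.   0. ] [28.7 22.1 -5.1] [ 0.397 -0.095  0.21 ] [-1.38 -0.39  2.57  1.08  1.59 -0.58]
[ 0. -1.  0.] [30.8 22.3 -5.8] [ 0.392 -0.084  0.219] [-1.38 -0.43  2.57  1.06  1.63 -0.55]
[-0.5 -1.   0. ] [32.9 22.4 -6.5] [ 0.378 -0.08   0.205] [-1.41 -0.38  2.57  1.01  1.65 -0.6 ]
[ 0. -1.  0.] [35.  22.5 -7.3] [ 0.369 -0.071  0.215] [-1.42 -0.42  2.57  0.99  1.71 -0.58]
[ 0. -1.  0.] [37.1 22.6 -8. ] [ 0.358 -0.062  0.228] [-1.44 -0.47  2.57  0.96  1.77 -0.55]
[-0.5 -1.   0.5] [39.1 22.6 -8.7] [ 0.359 -0.052  0.211] [-1.41 -0.4   2.57  0.95  1.74 -0.59]
[ 0.  -1.   0.5] [41.2 22.7 -9.5] [ 0.367 -0.035  0.213] [-1.34 -0.41  2.57  0.96  1.72 -0.55]
[ 0.  -1.   0.5] [ 43.2  22.8 -10.2] [ 0.376 -0.016  0.216] [-1.27 -0.43  2.57  0.99  1.7  -0.51]
```

Request:
apply_moves --pt "0 -300 0 0 0"

```text
time: 14.9
tool_pos: [0.4177, -0.1728, 0.2365]
tool_rot: [[0.342, 0.234, 0.91], [0.077, -0.972, 0.221], [0.937, -0.006, -0.35]]
wrist_force: [0.3, 1.4, 0.1]
gripper_width: 0.149
gripper_force: 78.9
```

Request:
apply_moves --pt "-150 -300 0 0 0"

```text
time: 15.0
tool_pos: [0.4159, -0.1647, 0.2254]
tool_rot: [[0.342, 0.27, 0.9], [0.1, -0.963, 0.25], [0.934, 0.005, -0.356]]
wrist_force: [1.1, -1.4, -1.4]
gripper_width: 0.149
gripper_force: 80.7
```

Request:
apply_moves --pt "-150 -300 0 0 0"

```text
time: 15.1
tool_pos: [0.4109, -0.1546, 0.2019]
tool_rot: [[0.348, 0.299, 0.889], [0.092, -0.954, 0.285], [0.933, -0.017, -0.36]]
wrist_force: [-0.2, -1.0, -2.2]
gripper_width: 0.153
gripper_force: 80.6
```

Request:
apply_moves --pt "0 -300 0 0 0"

```text
time: 15.2
tool_pos: [0.4122, -0.1394, 0.2023]
tool_rot: [[0.355, 0.327, 0.876], [0.081, -0.944, 0.32], [0.932, -0.043, -0.361]]
wrist_force: [1.2, -0.3, -2.0]
gripper_width: 0.145
gripper_force: 80.7
```

Request:
apply_moves --pt "0 -300 0 0 0"

```text
time: 15.3
tool_pos: [0.4137, -0.1254, 0.2085]
tool_rot: [[0.357, 0.358, 0.863], [0.082, -0.932, 0.352], [0.93, -0.055, -0.363]]
wrist_force: [0.8, -0.2, -2.1]
gripper_width: 0.147
gripper_force: 80.7
```

Request:
apply_moves --pt "0 -300 0 0 0"

```text
time: 15.4
tool_pos: [0.4141, -0.1117, 0.2152]
tool_rot: [[0.362, 0.387, 0.848], [0.086, -0.92, 0.383], [0.928, -0.066, -0.367]]
wrist_force: [0.0, 0.4, -1.4]
gripper_width: 0.15
gripper_force: 80.7
```

Request:
apply_moves --pt "0 -300 0 0 0"

```text
time: 15.5
tool_pos: [0.4134, -0.098, 0.2234]
tool_rot: [[0.369, 0.415, 0.832], [0.09, -0.907, 0.412], [0.925, -0.077, -0.372]]
wrist_force: [-0.3, -0.1, -2.9]
gripper_width: 0.148
gripper_force: 80.7
```

```bash
python3 to.py .425 -.208 .24; python3 - <<'E'
from sim2 import *
greedy(s["q"],10,depT=20,keep=(.36,.6,.2,.5))
E
```

```text
15.5 [-1.34 -0.44  2.57  1.13  1.55 -0.52] [ 0.4134 -0.098   0.2234] hd/dep/roll [26.4 21.8 -4.4] F [-0.3 -0.1 -2.9] grip 0.148 80.7
move mm [  9.7 103.3 -41.8]
[-0.5 -1.   0. ] [28.5 22.  -5.2] [ 0.405 -0.092  0.21 ] [-1.36 -0.39  2.57  1.1   1.57 -0.57]
[ 0. -1.  0.] [30.6 22.2 -5.9] [ 0.401 -0.08   0.219] [-1.35 -0.42  2.57  1.08  1.6  -0.53]
[-0.5 -1.   0. ] [32.7 22.3 -6.6] [ 0.389 -0.076  0.205] [-1.37 -0.38  2.57  1.04  1.62 -0.59]
[ 0. -1.  0.] [34.9 22.4 -7.4] [ 0.381 -0.066  0.215] [-1.38 -0.42  2.57  1.02  1.67 -0.55]
[-0.5 -1.   0. ] [36.9 22.4 -8.1] [ 0.365 -0.063  0.203] [-1.42 -0.37  2.57  0.96  1.7  -0.62]
[ 0.  -1.   0.5] [39.  22.4 -8.8] [ 0.374 -0.045  0.203] [-1.35 -0.37  2.57  0.99  1.68 -0.59]
[ 0. -1.  0.] [41.1 22.5 -9.5] [ 0.364 -0.038  0.215] [-1.36 -0.42  2.57  0.96  1.74 -0.56]
[ 0.  -1.   0.5] [ 43.1  22.6 -10.3] [ 0.372 -0.019  0.219] [-1.29 -0.44  2.57  0.98  1.72 -0.51]
[-0.5 -1.   0.5] [ 45.2  22.6 -11. ] [ 0.373 -0.008  0.203] [-1.26 -0.37  2.57  0.97  1.69 -0.55]
[ 0. -1.  0.] [ 47.2  22.7 -11.7] [ 0.362 -0.001  0.217] [-1.27 -0.43  2.57  0.95  1.75 -0.52]
```

The model predicts this very well, so I'll continue with nine more steps.

Request:
apply_moves --pt "-150 -300 0 0 0"

```text
time: 15.6
tool_pos: [0.4051, -0.093, 0.2111]
tool_rot: [[0.371, 0.443, 0.816], [0.099, -0.893, 0.44], [0.923, -0.082, -0.375]]
wrist_force: [-0.9, -0.4, -2.6]
gripper_width: 0.15
gripper_force: 80.6
```

Request:
apply_moves --pt "0 -300 0 0 0"

```text
time: 15.7
tool_pos: [0.4004, -0.08, 0.2166]
tool_rot: [[0.381, 0.468, 0.798], [0.095, -0.878, 0.47], [0.92, -0.103, -0.378]]
wrist_force: [0.2, -0.7, -1.0]
gripper_width: 0.146
gripper_force: 80.6
```

Request:
apply_moves --pt "-150 -300 0 0 0"

```text
time: 15.8
tool_pos: [0.3892, -0.0767, 0.2059]
tool_rot: [[0.381, 0.495, 0.781], [0.104, -0.862, 0.496], [0.919, -0.108, -0.38]]
wrist_force: [-0.9, -0.9, -2.7]
gripper_width: 0.15
gripper_force: 80.7
```

Request:
apply_moves --pt "0 -300 0 0 0"

```text
time: 15.9
tool_pos: [0.381, -0.0659, 0.2129]
tool_rot: [[0.39, 0.519, 0.761], [0.1, -0.845, 0.525], [0.916, -0.129, -0.381]]
wrist_force: [0.7, -1.0, -0.4]
gripper_width: 0.148
gripper_force: 80.6
```

Request:
apply_moves --pt "-150 -300 0 0 0"

```text
time: 16.0
tool_pos: [0.3655, -0.0647, 0.2028]
tool_rot: [[0.389, 0.544, 0.743], [0.109, -0.828, 0.549], [0.915, -0.133, -0.382]]
wrist_force: [-0.4, 0.1, -3.0]
gripper_width: 0.149
gripper_force: 80.6
```

Request:
apply_moves --pt "0 -300 150 0 0"

```text
time: 16.1
tool_pos: [0.375, -0.049, 0.2009]
tool_rot: [[0.396, 0.562, 0.726], [0.107, -0.813, 0.572], [0.912, -0.149, -0.382]]
wrist_force: [0.4, -0.7, -1.8]
gripper_width: 0.152
gripper_force: 80.9
```

Request:
apply_moves --pt "0 -300 0 0 0"

```text
time: 16.2
tool_pos: [0.3653, -0.0385, 0.2124]
tool_rot: [[0.4, 0.589, 0.702], [0.109, -0.792, 0.601], [0.91, -0.164, -0.381]]
wrist_force: [-0.4, -0.3, -1.0]
gripper_width: 0.153
gripper_force: 81.0
```

Request:
apply_moves --pt "0 -300 150 0 0"

```text
time: 16.3
tool_pos: [0.3741, -0.0227, 0.2166]
tool_rot: [[0.405, 0.609, 0.682], [0.116, -0.774, 0.622], [0.907, -0.172, -0.384]]
wrist_force: [0.1, -0.8, -1.7]
gripper_width: 0.148
gripper_force: 80.8
```

Request:
apply_moves --pt "-150 -300 150 0 0"

```text
time: 16.4
tool_pos: [0.3766, -0.0109, 0.2]
tool_rot: [[0.406, 0.632, 0.661], [0.125, -0.754, 0.645], [0.905, -0.179, -0.385]]
wrist_force: [0.8, 0.3, -1.8]
gripper_width: 0.148
gripper_force: 80.7
```

```bash
python3 to.py .425 -.208 .24; cat > pour2.py <<'E'
from pour import *
from sim2 import path,hd
s=bot.read_state(); Rn=s["tool_rot"]
H,dep,_=hd(Rn)
# cup attitude in tool frame recorded at lift: tool rot at grasp -> cup upright, yaw = heading
Rg=np.array([[.337,.228,.913],[.08,-.974,.214],[.938,.001,-.347]]); Rg=Ro.from_matrix(Rg).as_matrix(); Ct=Rg.T@e('z',np.radians(13.2))
twl=np.degrees(np.arctan2(Rn[2,1],Rn[2,0])); print("level twist",twl)
if __name__=="__main__":
  g=np.array([-.058,0,.046]); t=np.linspace(0,2*np.pi,40)
  rim=np.c_[.034*np.cos(t),.034*np.sin(t),0*t+.072]; foot=np.c_[.029*np.cos(t),.029*np.sin(t),0*t]
  for tw in(0,90,110,125,140):
    R=Rn@e('z',np.radians(twl+tw)); C=R@Ct; rel=lambda X:(np.atleast_2d(X)-g)@C.T
    ti=np.degrees(np.arccos(C[2,2])); ax=C[:,2]; d=ax[:2]/np.linalg.norm(ax[:2])
    for sh in(.0,.02):
      G=np.zeros(3); G[2]=.072-np.vstack([rel(rim),rel(foot)])[:,2].min(); G[:2]=TC-sh*d-rel([0,0,.072])[0][:2]
      T=G+.019*R[:,2]; x,er=IK(T,R,np.array([-.6,.05,2.45,1.4,1.25,1.3]),W=1.)
      print(tw,"tilt",round(ti,1),"TCP",np.round(T,3),"d",np.round(d,2),np.round(x,2),round(er,4))
E
python3 pour2.py
```

```text
16.4 [-1.26 -0.36  2.57  0.98  1.67 -0.56] [ 0.3766 -0.0109  0.2   ] hd/dep/roll [ 44.3  22.6 -10.3] F [ 0.8  0.3 -1.8] grip 0.148 80.7
move mm [  31.2  172.1 -110.4]
level twist -11.179416297903895
0 tilt 2.3 TCP [0.506 0.065 0.114] d [0.73 0.68] [-0.73  0.1   2.43  1.39  1.21 -0.91] 0.0
0 tilt 2.3 TCP [0.491 0.051 0.114] d [0.73 0.68] [-0.8   0.09  2.45  1.34  1.25 -0.92] 0.0
90 tilt 82.4 TCP [0.487 0.109 0.12 ] d [ 0.43 -0.9 ] [-0.66 -0.01  2.52  1.44  1.17  0.68] 0.0
90 tilt 82.4 TCP [0.478 0.127 0.12 ] d [ 0.43 -0.9 ] [-0.62 -0.05  2.56  1.46  1.15  0.69] 0.0
110 tilt 99.4 TCP [0.493 0.111 0.13 ] d [ 0.3  -0.95] [-0.64 -0.03  2.51  1.44  1.17  1.07] 0.0
110 tilt 99.4 TCP [0.487 0.13  0.13 ] d [ 0.3  -0.95] [-0.59 -0.07  2.55  1.47  1.14  1.08] 0.0
125 tilt 111.3 TCP [0.5   0.11  0.137] d [ 0.17 -0.99] [-0.63 -0.05  2.5   1.44  1.16  1.36] 0.0
125 tilt 111.3 TCP [0.496 0.13  0.137] d [ 0.17 -0.99] [-0.58 -0.07  2.53  1.47  1.13  1.37] 0.0
140 tilt 122.0 TCP [0.507 0.107 0.142] d [-0.01 -1.  ] [-0.62 -0.04  2.48  1.43  1.16  1.64] 0.0
140 tilt 122.0 TCP [0.508 0.127 0.142] d [-0.01 -1.  ] [-0.56 -0.06  2.5   1.47  1.12  1.65] 0.0
```

Heading is 44° and depression 23°, and the pour pose is reachable with margin. I'll move over the tray while rolling part way.

Request:
apply_moves --pt "3 -1 25 4 0" --pt "6 -3 55 10 0" --pt "10 -5 88 17 0" --pt "14 -7 120 24 0" --pt "18 -9 155 31 0" --pt "21 -10 180 38 0" --pt "21 -10 188 45 0" --pt "21 -10 188 52 0" --pt "21 -10 188 59 0" --pt "21 -10 188 62 0"

```text
time: 17.4
tool_pos: [0.502, 0.1223, 0.1475]
tool_rot: [[0.749, -0.067, 0.659], [-0.611, -0.456, 0.647], [0.258, -0.887, -0.382]]
wrist_force: [0.3, 0.0, -1.7]
gripper_width: 0.147
gripper_force: 80.8
```

```bash
python3 to.py .503 .12 .148; python3 pour2.py; python3 - <<'E'
from h import *
a=eyes.get_image("scene")[130:270,190:390,::-1]; b=eyes.get_image("top")[160:260,150:290,::-1]
cv2.imwrite("pics/c2.png",np.hstack([cv2.resize(a,(400,280)),cv2.resize(b,(392,280))]))
E
```

```text
17.4 [-0.59 -0.09  2.51  1.45  1.15  0.51] [0.502  0.1223 0.1475] hd/dep/roll [ 44.5  22.5 -62.6] F [ 0.3  0.  -1.7] grip 0.147 80.8
move mm [ 2.3  0.6 -1. ]
level twist -73.81748533269449
0 tilt 2.2 TCP [0.506 0.065 0.114] d [0.73 0.68] [-0.73  0.1   2.43  1.39  1.22 -0.92] 0.0
0 tilt 2.2 TCP [0.491 0.051 0.114] d [0.73 0.68] [-0.8   0.09  2.44  1.34  1.25 -0.93] 0.0
90 tilt 82.4 TCP [0.487 0.109 0.12 ] d [ 0.43 -0.9 ] [-0.66 -0.    2.52  1.44  1.18  0.68] 0.0
90 tilt 82.4 TCP [0.478 0.127 0.12 ] d [ 0.43 -0.9 ] [-0.63 -0.04  2.56  1.46  1.16  0.68] 0.0
110 tilt 99.5 TCP [0.493 0.111 0.13 ] d [ 0.3  -0.95] [-0.64 -0.03  2.51  1.44  1.17  1.06] 0.0
110 tilt 99.5 TCP [0.487 0.13  0.13 ] d [ 0.3  -0.95] [-0.6  -0.06  2.54  1.47  1.14  1.07] 0.0
125 tilt 111.4 TCP [0.5   0.11  0.137] d [ 0.17 -0.98] [-0.63 -0.04  2.5   1.44  1.17  1.36] 0.0
125 tilt 111.4 TCP [0.496 0.129 0.137] d [ 0.17 -0.98] [-0.58 -0.07  2.52  1.47  1.14  1.36] 0.0
140 tilt 122.1 TCP [0.507 0.106 0.142] d [-0. -1.] [-0.62 -0.04  2.48  1.43  1.17  1.64] 0.0
140 tilt 122.1 TCP [0.507 0.126 0.142] d [-0. -1.] [-0.57 -0.06  2.5   1.47  1.13  1.64] 0.0
```

View pics/c2.png

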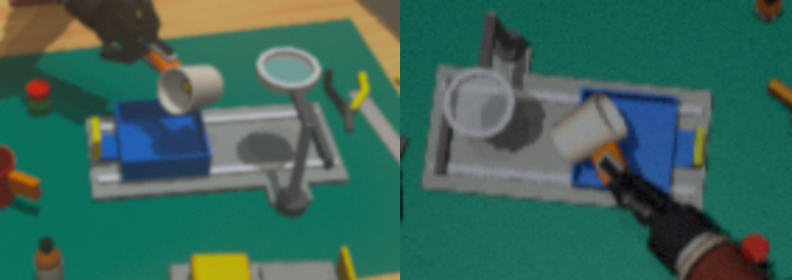

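The cup is rolled with its mouth over the blue tray, mouth at crop (610,120) and tray centre at (628,138). I'll tip it fully.

Request:
apply_moves --pt "0 0 0 8 0" --pt "0 0 0 16 0" --pt "0 0 0 24 0" --pt "0 0 0 32 0" --pt "0 0 0 40 0" --pt "0 0 0 48 0" --pt "0 0 0 56 0" --pt "0 0 0 64 0" --pt "0 0 0 70 0" --pt "0 0 0 74 0"

```text
time: 18.5
tool_pos: [0.5021, 0.1214, 0.1475]
tool_rot: [[0.143, -0.737, 0.661], [-0.608, 0.461, 0.646], [-0.781, -0.494, -0.382]]
wrist_force: [-0.0, 0.1, -0.9]
gripper_width: 0.149
gripper_force: 80.8
```

Request:
apply_moves --pt "0 0 0 0 0" --pt "0 0 0 0 0" --pt "0 0 0 0 0"

```text
time: 18.8
tool_pos: [0.502, 0.1211, 0.1471]
tool_rot: [[0.146, -0.736, 0.661], [-0.611, 0.458, 0.646], [-0.778, -0.498, -0.383]]
wrist_force: [-0.4, -0.7, -1.0]
gripper_width: 0.153
gripper_force: 80.8
```

```bash
python3 to.py .503 .12 .148; python3 - <<'E'
from h import *
a=eyes.get_image("scene")[130:270,190:390,::-1]; b=eyes.get_image("top")[160:260,150:290,::-1]
cv2.imwrite("pics/c3.png",np.hstack([cv2.resize(a,(400,280)),cv2.resize(b,(392,280))]))
E
```

```text
18.8 [-0.59 -0.09  2.51  1.45  1.15  1.79] [0.502  0.1211 0.1471] hd/dep/roll [ 44.3  22.5 -29.9] F [-0.4 -0.7 -1. ] grip 0.153 80.8
move mm [ 0.1 -1.6 -0.4]
```

View pics/c3.png

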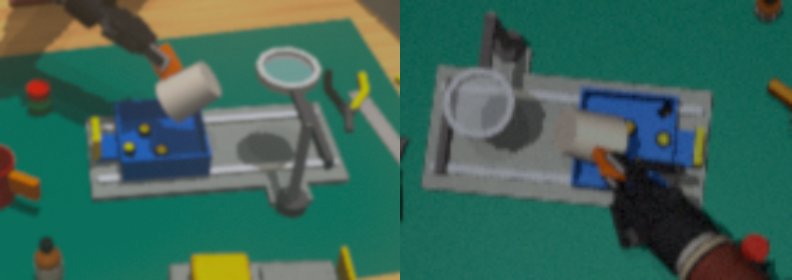

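All four wheels are out: three hubs show in the scene crop at (145,128), (128,147) and (160,150), and a fourth dark one in the top crop at (665,110). The load also fell by about 0.5 N. I'll raise the cup and roll it back on the way to the coaster.

Request:
apply_moves --pt "-24 -15 -12 0 0" --pt "-47 -30 -23 0 0" --pt "-40 -35 -35 -8 0" --pt "-30 -42 -50 -16 0" --pt "-15 -50 -70 -24 0" --pt "0 -58 -90 -32 0" --pt "15 -67 -110 -40 0" --pt "30 -75 -130 -48 0" --pt "42 -82 -146 -56 0" --pt "51 -86 -156 -64 0"

```text
time: 19.9
tool_pos: [0.4696, -0.0523, 0.2099]
tool_rot: [[0.725, -0.189, 0.662], [-0.679, -0.352, 0.644], [0.111, -0.917, -0.383]]
wrist_force: [0.0, 0.5, -0.9]
gripper_width: 0.149
gripper_force: 80.8
```

```bash
python3 to.py .4267 -.3128 .12; python3 -c "
from pour2 import *"
```

```text
19.9 [-1.04 -0.09  2.34  1.12  1.5   0.74] [ 0.4696 -0.0523  0.2099] hd/dep/roll [ 44.2  22.5 -66.5] F [ 0.   0.5 -0.9] grip 0.149 80.8
move mm [ 135.9  182.1 -161.8]
level twist -83.08705252889959
```

Request:
apply_moves --pt "10 14 -12 -8 0" --pt "25 34 -30 -16 0" --pt "42 56 -50 -25 0" --pt "59 79 -70 -33 0" --pt "76 102 -90 -42 0" --pt "93 125 -111 -50 0" --pt "109 146 -130 -58 0" --pt "122 164 -146 -67 0" --pt "131 176 -156 -75 0" --pt "136 182 -162 -83 0"

```text
time: 20.9
tool_pos: [0.4257, -0.3123, 0.1181]
tool_rot: [[0.276, 0.697, 0.662], [0.266, -0.717, 0.644], [0.924, -0.002, -0.383]]
wrist_force: [1.0, -0.0, -1.5]
gripper_width: 0.151
gripper_force: 80.8
```

Request:
apply_moves --pt "0 0 0 0 0" --pt "0 0 0 0 0"

```text
time: 21.1
tool_pos: [0.4259, -0.3103, 0.1187]
tool_rot: [[0.283, 0.695, 0.661], [0.258, -0.719, 0.646], [0.924, -0.012, -0.383]]
wrist_force: [-1.1, 0.6, -1.1]
gripper_width: 0.15
gripper_force: 80.8
```

```bash
python3 to.py .4267 -.3128 .12; cat > cupfix.py <<'E'
# cup mask centroid in both cameras -> match to model cup projected, coaster centre
from h import *
import sys
zf=float(sys.argv[1]); t=np.linspace(0,2*np.pi,60)
def model(c,x,y):
    P=np.vstack([np.c_[x+r*np.cos(t),y+r*np.sin(t),0*t+z] for r,z in((.029,zf),(.034,zf+.072))])
    uv=np.array([proj(c,p) for p in P]).astype(np.float32); m=np.zeros((384,512),np.uint8); cv2.fillConvexPoly(m,cv2.convexHull(uv).astype(np.int32),1); return uv
from scipy.optimize import least_squares
for c in("top","scene"):
    im=eyes.get_image(c); hsv=cv2.cvtColor(im,cv2.COLOR_RGB2HSV)
    u0=proj(c,[.4555,-.2845,zf+.036])
    rs=[r for r in nets.masks_of(c,"cup")]
    for r in rs:
        v,u=np.nonzero(r["mask"]); d=np.hypot(u.mean()-u0[0],v.mean()-u0[1])
        if d<25: print(c,round(r["confidence"],2),np.round(r["extent"],1),"centroid",np.round([u.mean(),v.mean()],1),"->xy",np.round(ray(c,(u.mean(),v.mean()),zf+.036)[:2],4))
    e=model(c,.4555,-.2845); print("  model at coaster: extent",np.round([*e.min(0),*(e.max(0)-e.min(0))],1))
    a=im[int(u0[1])-45:int(u0[1])+45,int(u0[0])-60:int(u0[0])+60,::-1]; cv2.imwrite(f"pics/{sys.argv[2]}_{c}.png",cv2.resize(a,(400,300)))
a=[cv2.imread(f"pics/{sys.argv[2]}_{c}.png") for c in("top","scene")]; cv2.imwrite(f"pics/{sys.argv[2]}.png",np.hstack(a))
E
python3 cupfix.py .075 c4
```

```text
21.1 [-1.34  0.52  1.83  0.92  1.64 -0.9 ] [ 0.4259 -0.3103  0.1187] hd/dep/roll [44.3 22.5 -0.7] F [-1.1  0.6 -1.1] grip 0.15 80.8
move mm [ 0.7  2.3 -1.6]
top 0.73 [329.2 219.4  25.1  28.2] centroid [338.5 232.3] ->xy [ 0.4572 -0.2836]
  model at coaster: extent [328.6 222.   22.3  19.7]
scene 0.76 [115.  159.5  35.5  32.9] centroid [136.6 176.9] ->xy [ 0.4552 -0.2823]
  model at coaster: extent [121.  160.2  27.1  32.5]
```

View pics/c4.png

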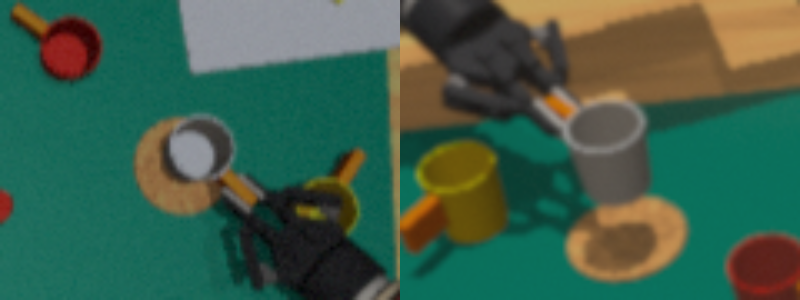

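The cup hangs empty and upright over the cork, at about (.456,-.283) by both cameras. The yellow cup is near the gripper's right side, so I'll place 7 mm left, lower slowly, and open only part way.

Request:
apply_moves --pt "-12 -2 6 0 0" --pt "-28 -3 14 0 0" --pt "-44 -4 22 0 0" --pt "-52 -4 27 0 0" --pt "-55 -4 29 0 0" --pt "-55 -4 29 0 0"

```text
time: 21.9
tool_pos: [0.427, -0.303, 0.0567]
tool_rot: [[0.28, 0.696, 0.661], [0.26, -0.718, 0.646], [0.924, -0.009, -0.382]]
wrist_force: [-0.7, 0.1, -1.5]
gripper_width: 0.151
gripper_force: 80.8
```

Request:
apply_moves --pt "-2 0 0.8 0 0" --pt "-4 0 1.6 0 0" --pt "-4 0 1.6 0 0"

```text
time: 22.2
tool_pos: [0.4272, -0.304, 0.0538]
tool_rot: [[0.278, 0.696, 0.662], [0.262, -0.718, 0.645], [0.924, -0.006, -0.382]]
wrist_force: [-0.9, 1.4, 3.1]
gripper_width: 0.147
gripper_force: 80.8
```

```bash
python3 to.py .4267 -.303 .0505
```

```text
22.2 [-1.33  0.65  1.81  0.92  1.57 -0.99] [ 0.4272 -0.304   0.0538] hd/dep/roll [44.3 22.5 -0.3] F [-0.9  1.4  3.1] grip 0.147 80.8
move mm [-3.  -1.1  1.6]
```

Contact is felt at about 4 N. I'll release part way, then lift straight up off the handle.

Request:
apply_moves --pt "-0.5 0 0 0 18" --pt "-0.5 0 0 0 24" --pt "-0.5 0 0 0 32" --pt "-0.5 0 0 0 36" --pt "-0.5 0 0 0 36" --force 20

```text
time: 22.7
tool_pos: [0.4272, -0.304, 0.0535]
tool_rot: [[0.278, 0.697, 0.661], [0.262, -0.717, 0.645], [0.924, -0.006, -0.382]]
wrist_force: [0.5, 1.9, 6.5]
gripper_width: 0.423
gripper_force: 0.0
```

```bash
python3 to.py .4272 -.304 .13
```

```text
22.7 [-1.33  0.65  1.81  0.92  1.57 -0.99] [ 0.4272 -0.304   0.0535] hd/dep/roll [44.3 22.5 -0.4] F [0.5 1.9 6.5] grip 0.423 0.0
move mm [ 70.7  -0.4 -29.2]
```

Request:
apply_moves --pt "8 0 -3 0 36" --pt "22 0 -9 0 36" --pt "45 0 -19 0 36" --pt "71 0 -29 0 36" --pt "71 0 -29 0 36"

```text
time: 23.2
tool_pos: [0.4281, -0.3056, 0.1322]
tool_rot: [[0.278, 0.696, 0.662], [0.266, -0.718, 0.643], [0.923, -0.003, -0.385]]
wrist_force: [0.5, -0.6, -0.3]
gripper_width: 0.423
gripper_force: 0.0
```

```bash
python3 to.py .4272 -.304 .13;  python3 cupfix.py .004 c5
```

```text
23.2 [-1.33  0.49  1.84  0.92  1.65 -0.89] [ 0.4281 -0.3056  0.1322] hd/dep/roll [44.2 22.7 -0.1] F [ 0.5 -0.6 -0.3] grip 0.423 0.0
move mm [-1.9 -1.8  1.3]
top 0.54 [321.3 222.5  21.3  21.8] centroid [332.4 233.9] ->xy [ 0.4572 -0.2764]
  model at coaster: extent [325.  224.2  21.   18.8]
scene 0.59 [124.  178.   30.7  30.8] centroid [142.4 193.4] ->xy [ 0.4515 -0.2797]
  model at coaster: extent [126.7 178.3  25.8  31.1]
```

View pics/c5.png

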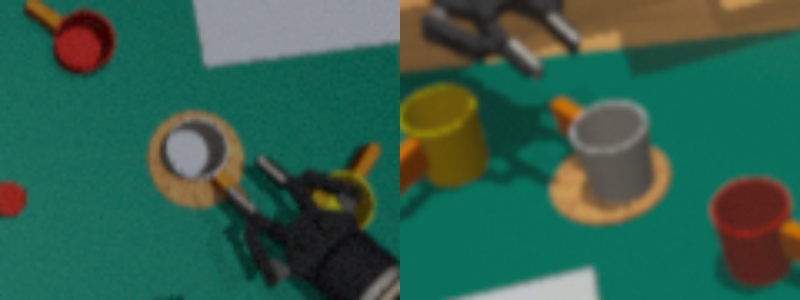

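The cup stands upright and wholly on the cork, with rim at top crop (195,148), cork centre at (196,160), and about 8 mm offset. Next is the push path for the tray.

```bash
python3 - <<'E'
from sim2 import *
R=s["tool_rot"]; q=s["q"]
q,o=path(q,[(.45,-.28,.17),(.54,-.06,.13),(.54,-.06,.055),(.551,.16,.055)],R,6)
print(max(x[1] for x in o)); print(np.round(q,2),min(x[0][4] for x in o),max(x[0][2] for x in o))
p0=s["tool_pos"]
for t in((.54,-.06,.13),(.54,-.06,.055)): print(np.round(R.T@(np.array(t)-p0)*1000))
print("per 10mm along station y",np.round(R.T@np.array([.07,.9975,0])*10,2),np.round(R.T@np.array([0,0,10]),2))
im=eyes.get_image("top"); hsv=cv2.cvtColor(im,cv2.COLOR_RGB2HSV)
m=np.zeros(hsv.shape[:2],bool); m[195:230,245:275]=1; m&=(abs(hsv[...,0].astype(int)-26)<6)&(hsv[...,1]>130)
v,u=np.nonzero(m); print("plate",ray("top",(u.mean(),v.mean()),.0685),len(u))
E
```

```text
2.1494831433648682e-08
[-0.4   0.34  2.36  1.75  1.05 -1.08] 1.0488472352093137 2.357216040529502
[ 97. -96. 231.]
[ 27. -96. 260.]
per 10mm along station y [ 2.8  -6.67  6.9 ] [ 9.24 -0.09 -3.83]
plate [0.52801789 0.00684707 0.0685    ] 34
```

Request:
apply_moves --pt "35 -5 0 0 36" --pt "55 -20 40 0 0" --pt "70 -38 80 0 0" --pt "80 -56 120 0 0" --pt "90 -74 165 0 0" --pt "95 -88 205 0 0" --pt "97 -96 231 0 0" --pt "70 -96 242 0 0" --pt "40 -96 255 0 0" --pt "27 -96 260 0 0"

```text
time: 24.45
tool_pos: [0.5387, -0.058, 0.0519]
tool_rot: [[0.284, 0.697, 0.659], [0.259, -0.717, 0.647], [0.923, -0.013, -0.384]]
wrist_force: [-0.2, 0.2, 0.1]
gripper_width: -0.003
gripper_force: 0.0
```

```bash
python3 to.py .544 .0 .055
```

```text
24.45 [-0.9   0.46  2.15  1.28  1.28 -1.01] [ 0.5387 -0.058   0.0519] hd/dep/roll [44.5 22.6 -0.7] F [-0.2  0.2  0.1] grip -0.003 0.0
move mm [ 19.4 -37.9  39.8]
```

Request:
apply_moves --pt "6 -7 6 0 0" --pt "8.5 -13 13 0 0" --pt "11 -20 20 0 0" --pt "14 -27 27 0 0" --pt "17 -33 34 0 0" --pt "20 -40 40 0 0" --pt "22 -47 47 0 0" --pt "25 -53 54 0 0" --pt "28 -60 61 0 0" --pt "31 -67 68 0 0"

```text
time: 25.45
tool_pos: [0.5474, 0.0406, 0.0584]
tool_rot: [[0.28, 0.696, 0.661], [0.261, -0.718, 0.645], [0.924, -0.008, -0.383]]
wrist_force: [1.4, -2.9, 0.2]
gripper_width: -0.001
gripper_force: 1.2
```

Request:
apply_moves --pt "3 -7 7 0 0" --pt "6 -13 14 0 0" --pt "8 -20 21 0 0" --pt "11 -27 28 0 0" --pt "14 -33 34 0 0" --pt "17 -40 41 0 0" --pt "20 -47 48 0 0" --pt "22 -53 55 0 0"

```text
time: 26.25
tool_pos: [0.5525, 0.1204, 0.0579]
tool_rot: [[0.28, 0.697, 0.661], [0.261, -0.718, 0.646], [0.924, -0.008, -0.383]]
wrist_force: [-0.1, -2.1, 1.8]
gripper_width: 0.0
gripper_force: 1.2
```

```bash
python3 to.py .55 .16 .055; python3 - <<'E'
from h import *
im=eyes.get_image("top"); hsv=cv2.cvtColor(im,cv2.COLOR_RGB2HSV)
m=np.zeros(hsv.shape[:2],bool); m[190:235,180:275]=1; m&=(abs(hsv[...,0].astype(int)-26)<6)&(hsv[...,1]>130)
v,u=np.nonzero(m); print(sorted(u.tolist()),np.median(v))
E
```

```text
26.25 [-0.51  0.34  2.34  1.64  1.09 -1.06] [0.5525 0.1204 0.0579] hd/dep/roll [44.3 22.5 -0.5] F [-0.1 -2.1  1.8] grip 0.0 1.2
move mm [  6.9 -30.1  25. ]
[196, 196, 196, 197, 197, 197, 197, 198, 198, 198, 198, 198, 199, 199, 199, 200, 200, 201, 201, 201, 202, 202, 202, 203, 203, 209, 209, 210, 210, 211, 211, 211, 221, 221, 221, 221, 221, 221, 221, 221, 222, 222, 222, 222, 222, 222, 222, 222, 222, 222, 222, 222, 222, 223, 223, 223, 223, 223, 223, 223, 223, 223, 223, 223, 223, 224, 224, 224, 224, 224, 224] 208.0
```

Pushing takes about 2–3 N, as expected. I'll continue slowly until the stop is felt.

Request:
apply_moves --pt "2 -5 5 0 0" --pt "4 -10 10 0 0" --pt "6 -14 14 0 0" --pt "7 -17 17 0 0" --pt "8 -20 20 0 0" --pt "8 -20 20 0 0"

```text
time: 26.9
tool_pos: [0.554, 0.1494, 0.0577]
tool_rot: [[0.28, 0.697, 0.66], [0.261, -0.717, 0.646], [0.924, -0.008, -0.383]]
wrist_force: [-0.7, -0.1, 0.6]
gripper_width: -0.001
gripper_force: 0.2
```

Request:
apply_moves --pt "1 -2 2 0 0" --pt "2 -4 4 0 0" --pt "2.5 -6 6 0 0" --pt "2.5 -6 6 0 0"

```text
time: 27.3
tool_pos: [0.5546, 0.1579, 0.0578]
tool_rot: [[0.28, 0.696, 0.661], [0.261, -0.718, 0.646], [0.924, -0.008, -0.383]]
wrist_force: [0.5, -0.2, -0.5]
gripper_width: -0.0
gripper_force: 0.5
```

Request:
apply_moves --pt "1 -2 2 0 0" --pt "2 -4 4 0 0"

```text
time: 27.5
tool_pos: [0.5555, 0.1625, 0.0576]
tool_rot: [[0.282, 0.694, 0.662], [0.262, -0.72, 0.643], [0.923, -0.008, -0.385]]
wrist_force: [-14.1, -23.6, 5.1]
gripper_width: -0.0
gripper_force: 12.6
```

Request:
apply_moves --pt "1 -2 2 0 0" --pt "2 -4 4 0 0"

```text
time: 27.7
tool_pos: [0.5563, 0.1641, 0.0572]
tool_rot: [[0.287, 0.686, 0.668], [0.26, -0.727, 0.635], [0.922, -0.009, -0.387]]
wrist_force: [-62.4, -81.7, 32.8]
gripper_width: 0.002
gripper_force: 42.8
```

```bash
python3 to.py .55 .16 .055; python3 - <<'E'
from h import *
a=eyes.get_image("scene")[130:270,190:390,::-1]; b=eyes.get_image("top")[160:260,150:290,::-1]
cv2.imwrite("pics/c6.png",np.hstack([cv2.resize(a,(400,280)),cv2.resize(b,(392,280))]))
E
```

```text
27.7 [-0.38  0.33  2.36  1.78  1.03 -1.07] [0.5563 0.1641 0.0572] hd/dep/roll [43.5 22.8 -0.5] F [-62.4 -81.7  32.8] grip 0.002 42.8
move mm [-4.9 -1.3 -6. ]
```

View pics/c6.png

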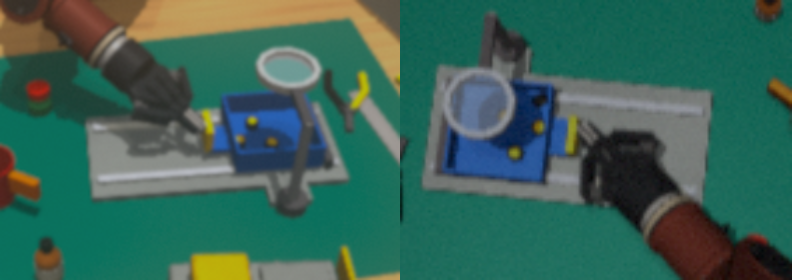

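The stop was reached with firm contact. The tray is home and the wheels are inside: hubs show in the top crop at (538,127) and (515,153), and a dark one at (539,99), plus hubs through the scene view at (252,121), (272,142) and (240,140). I'll back off now and lift clear.

Request:
apply_moves --pt "-3 7 -7 0 0" --pt "-8 20 -20 0 0" --pt "-14 33 -35 0 0" --pt "0 40 -50 0 0" --pt "30 50 -65 0 0" --pt "60 55 -80 0 0" --pt "60 55 -80 0 0" --pt "60 55 -80 0 0"

```text
time: 28.6
tool_pos: [0.5579, 0.0941, 0.1449]
tool_rot: [[0.278, 0.697, 0.661], [0.263, -0.717, 0.645], [0.924, -0.005, -0.383]]
wrist_force: [0.0, 0.2, 0.6]
gripper_width: -0.004
gripper_force: 0.0
```

```bash
python3 to.py .55 .16 .055; python3 - <<'E'
from h import *
im=eyes.get_image("top"); a=im[160:270,150:350,::-1]; b=eyes.get_image("scene")[130:250,100:350,::-1]
cv2.imwrite("pics/c7.png",np.vstack([cv2.resize(a,(560,308),interpolation=2),cv2.resize(b,(560,269),interpolation=2)]))
hsv=cv2.cvtColor(im,cv2.COLOR_RGB2HSV); m=np.zeros(hsv.shape[:2],bool); m[195:220,200:225]=1; m&=(abs(hsv[...,0].astype(int)-26)<6)&(hsv[...,1]>130)
v,u=np.nonzero(m); u=u[u>205];print("plate",ray("top",(np.median(u),208),.0685))
E
```

```text
28.6 [-0.57  0.08  2.35  1.47  1.13 -0.78] [0.5579 0.0941 0.1449] hd/dep/roll [44.3 22.5 -0.3] F [0.  0.2 0.6] grip -0.004 0.0
move mm [-67.9 -52.3  71.7]
plate [0.54103019 0.17038223 0.0685    ]
```

View pics/c7.png

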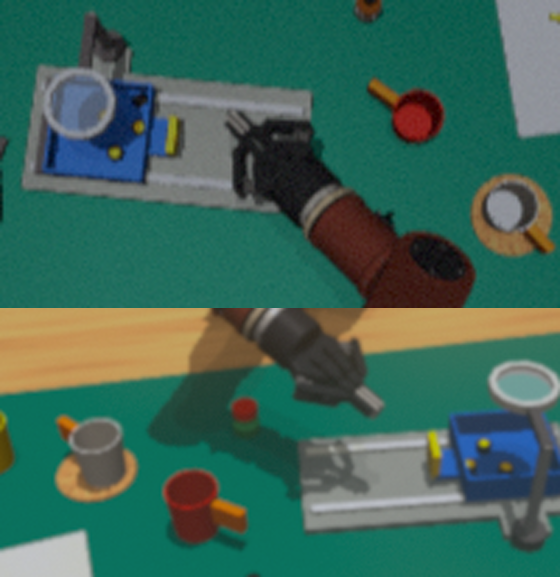

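The tray is home: its plate moved 164 mm and hit the stop. The wheels are in it, the cup stands on the cork, and the arm is clear.

```bash
python3 -c "
from station import bot
print(bot.hand_in())"
```

```text
the job is handed in; nothing more can be done
None
```

The job is handed in, though the hand-in returned no verdict: all four wheels were poured into the tray, the cup stands upright on the cork about 8 mm off centre, and the tray is at its stop with the wheels in it; on the way the gripper leaned lightly (about 6 N) on something, probably the yellow cup, and the final push on the stop reached about 108 N at the wrist (limit 120 N).

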